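# Check loaf-tin lids for bulging, close up the tins and clamp them

## Task

Some of the lids on the bench are bulged. Find out which: lay the straightedge lengthwise on a lid's face and press down on one end, then the other; on a bulged lid the straightedge rocks. Put a flat lid squarely on each of the two tins, all the way down on the rim, and lay the bulged ones in the sheet pan. When the lids are sorted, press the sprung clamp bail down over the tins until its catch holds it, and leave the straightedge lying on the bench.

Things in the scene. Friction and masses are not known exactly. Their poses are not given: they have to be found in the camera images.
- lid_1: dark steel loaf-tin lid 158 x 62 x 18 mm, 130 g, skirt down; None if absent. Origin: centre, at the skirt's lower edge; x along its length, z up. Face either flat, 18 mm above the origin, or blown up by dough: rising gently from both ends to 5-6 mm higher at mid-length, skirt unchanged (which: not told). Skirt inside 153 x 57 mm, 15 mm deep
- lid_2: dark steel loaf-tin lid 158 x 62 x 18 mm, 130 g, skirt down; None if absent. Origin: centre, at the skirt's lower edge; x along its length, z up. Face either flat, 18 mm above the origin, or blown up by dough: rising gently from both ends to 5-6 mm higher at mid-length, skirt unchanged (which: not told). Skirt inside 153 x 57 mm, 15 mm deep
- lid_3: dark steel loaf-tin lid 158 x 62 x 18 mm, 130 g, skirt down; None if absent. Origin: centre, at the skirt's lower edge; x along its length, z up. Face either flat, 18 mm above the origin, or blown up by dough: rising gently from both ends to 5-6 mm higher at mid-length, skirt unchanged (which: not told). Skirt inside 153 x 57 mm, 15 mm deep
- lid_4: dark steel loaf-tin lid 158 x 62 x 18 mm, 130 g, skirt down; None if absent. Origin: centre, at the skirt's lower edge; x along its length, z up. Face either flat, 18 mm above the origin, or blown up by dough: rising gently from both ends to 5-6 mm higher at mid-length, skirt unchanged (which: not told). Skirt inside 153 x 57 mm, 15 mm deep
- straightedge: an aluminium square tube, 150 mm long, 22 x 22 mm, 250 g. Lies on the bench between the lids at the start. Origin: middle of its underside; x along its length
- edge_mid (a point): centre of the straightedge, 11 mm above its underside
- edge_end_a (a point): on the straightedge's centre line, 5 mm short of one end (its +x end)
- edge_end_b (a point): on the straightedge's centre line, 5 mm short of the other end (its -x end)
- tins: two dark steel loaf tins on a base plate 230 x 228 mm, fixed. Origin: bench level, midway between the tins, which lie along x at y = +55 and -55 mm, each 147 x 51 mm outside, rim 55 mm above the bench. A lid goes over a tin with 3 mm of play all round; seated, its origin is 40 mm above the bench. A seated lid has 30 mm free on each side. A U-shaped bail is hinged at the +x end
- tin_left (a point): centre of the rim of the tin at +y of the set; x along the tin
- tin_right (a point): centre of the rim of the tin at -y of the set; x along the tin
- bail (a joint): clamp bail angle, rad: 1.4 = up, held by its spring; 0 = down level over the lids, held by the catch; -0.012 = stop. The bar comes down towards the set's -x, on an arc of 140 mm; pressing it takes 3 to 9 N. Let go before the catch snaps, it springs up. Closed, it clears flat lids by 2 mm; a bulged lid on a tin stops it
- bail_hinge (a point): on the bail's hinge line, midway between its arms, 65 mm above the bench and 125 mm to +x of the tins' origin
- bail_bar (a point): centre of the bail's cross bar (moves with it), a round steel rod 10 mm thick, 204 mm long along the set's y
- catch (a joint): angle of the sprung catch at the -y side of the set, which snaps over the bar's end by itself when the bar is pressed to about 0 or below, in rad: 0 at rest, grows to about 0.15 while the bar's end passes it, and back to 0 when it has snapped over
- pan: a shallow aluminium sheet pan for the rejects, 300 mm (its x) x 215 mm (its y), floor 2 mm thick, rim 21 mm high, fixed on the other side of the work from the tins. Origin: centre of its underside. Room for two lids lying along x at y = +50 and -50 mm
- oil_bottle: bystander: a white bottle with red cap, 64 mm across, 150 mm high, beyond the work. Leave it alone
- bowl: bystander: a steel bowl, 140 mm across, 65 mm high, beyond the work. Leave it alone
- pastry_brush: bystander: a wooden pastry brush, 200 mm long, lying beyond the work. Leave it alone
Not all that is in view belongs to the job. What is shaped like the lid_3 but green or orange is not meant.

How it is judged:
By the outcome, as a careful person would: the job done as asked, in the order asked, and still so for the second after the job is handed in, with the robot touching nothing.
Of lid_2, lid_4 only 1 to 2 are there at a start; the rules pass over those that are not, and their reading is None.
At some moment in a run one of lid_1, lid_2, lid_3, lid_4 may be knocked a few centimetres aside while the robot is not near it.
Once in a run the grip may slacken for a moment while it holds something.
It also fails if it takes over 210 s, if anything falls off the work surface, if the arm or the gripper's body presses on something with over 40 N, if the wrist force passes 120 N, or if a joint passes its speed limit or range.

## Robot

A 6-joint arm with a two-finger parallel gripper is mounted at the origin on the work surface. World frame = base frame: x ahead of the robot, y to its left, z up, the work surface at z = 0. Lengths are in m, angles in rad, forces in N, time in s.
With the tool pointing down it reaches from about 0.4 to 0.925 m from the base axis. Payload 3.4 kg.
Tool frame: the origin (TCP) lies on the front face of the gripper's body, between the roots of the fingers; the fingertips stand 73 mm ahead of it and the grasp point (between the pads) lies 54 mm ahead of it; y points along the fingers, z is the direction in which the jaws open and shut, and the axes are right-handed (so a half turn about y gives the same grasp; the last joint's range is limited). The gripper opens to 85 mm and grips with 20 to 120 N. Pads are 22 mm wide; open, the fingers measure 114 mm over their backs; the gripper's body (76 mm by 85 mm) begins 54 mm behind the grasp point. The pads swing forward as they close: fully open they stand 13 mm farther back than shut.
Start: joints at [1.143, 0.307, 1.506, -0, 1.328, -0.073], TCP at [0.2, 0.539, 0.304] pointing down, gripper open.
Joint ranges: [-3.12, 3.12], [-1.05, 2.28], [0.14, 2.33], [-1.42, 4.57], [0.1, 2.73], [-2.68, 2.68]. Speed limits (rad/s): [2.57, 2.57, 3.14, 3.14, 3.14, 3.14].

## Interface

Orientations are given as a unit quaternion [w, x, y, z].
In Python, from plant import arm, camera, calibration, workorder gives the robot as it stands.
- The arm moves only by the shell command python3 -m pendant 'ROWS' [FORCE]. ROWS is a JSON object of lists of equal length, an entry for each row: "fingers": the opening, from -1 (shut) to 1 (fully open); "linear": the shift along the tool's x, y, z in cm, a list of three; "spin": the turn about the tool's y in rad. In form: {"fingers": [fingers, ...], "linear": [[dx, dy, dz], ...], "spin": [spin, ...]}. A call has 1 to 12 rows; each row is the pose to reach, as a shift and turn from the pose commanded when the call began, along the tool's axes at that moment; what a row does not reach only later rows make up. A row lasts 1/12 s, in which the tool goes at most 41.7 mm and 7.16 degrees, less where a joint would pass 70% of its speed; a pose out of reach is approached as far as the arm can. A call with a gripper value outside its range is refused whole. The fingers move at their own pace and stop on an object; FORCE is the grip in N (left out, the last holds). Time passes only in rows, so rows that repeat a pose let the fingers close. It gives the time, the measured TCP pose, the force and the opening at its end, in the units of the state.
- arm.read_state(): the state, without advancing time (a new reading comes with each control period).
- camera(name): name is "side" or "top" or "wrist"; returns (picture, depth): 384x512x3 uint8, red, green, blue; 384x512 float32, m along the optical axis (not along the pixel's ray), 0 where there is no reading.
- calibration(name): a dict with "K" (3x3 intrinsics, pixels), "R" (3x3) and "t" (3): a world point X has camera coordinates R X + t. Camera axes: x right, y down, z forward; pixel columns grow to the right and rows downward; lengths in m; the calibration is good to about 2 mm. A picture is of the moment at which its call begins: read the wrist's pose just before it. calibration takes no time and is no camera call; for the wrist camera it gives the pose at the moment of the call.
- workorder.close_job(): hands the job in, once; it reports no verdict.
The state is a dict: "time": time; "qpos": joint angles; "joint_velocities": joint speeds; "joint_efforts": joint torques, N m; "tool_pos": TCP position; "tcp_rot": TCP orientation; "contact_force": force on the tool from outside, world axes, zero at the start; "wrist_torque": the same for the moment, N m; "opening": opening from 0.0 (shut) to 1.0 (fully open).
Only numpy, scipy, OpenCV 4.12 (cv2) and the standard library are available. Lean on these libraries where they do the work, as an engineer would, in place of code of your own. Each camera call takes 0.05 s, during which the arm holds its last target. There are 200 camera calls.

## Working session

There is one attempt and no reset: what is moved stays moved. The work goes in short steps, Python scripts to look and compute and a shell command to move; the robot and the scene stay as the last step left them, time stands still between calls to the robot, and variables do not carry over. Pictures are saved under pics/ and viewed, about 12 in all and at most 16, crops included, and the job is handed in when it is done.

```bash
ls; mkdir -p pics; cat > h.py <<'E'
import numpy as np, cv2
from plant import arm, camera, calibration, workorder
from scipy.spatial.transform import Rotation as Rn
def shot(name, fn=None):
    c=calibration(name); im,d=camera(name)
    if fn: cv2.imwrite('pics/'+fn, im[:,:,::-1]); 
    return im,d,c
def pts(d,c):
    K=np.array(c['K']);R=np.array(c['R']);t=np.array(c['t'])
    v,u=np.mgrid[:d.shape[0],:d.shape[1]]
    X=np.stack([(u-K[0,2])/K[0,0]*d,(v-K[1,2])/K[1,1]*d,d],-1)
    return (X-t)@R   # world
def rot(): 
    q=arm.read_state()['tcp_rot']; return Rn.from_quat([q[1],q[2],q[3],q[0]]).as_matrix()
E
python3 - <<'E'
from h import *
s=arm.read_state(); print(s); print(rot().round(3))
for n in ('top','side'):
    im,d,c=shot(n,n+'0.png'); print(n,c)
    np.savez('/tmp/'+n+'.npz',im=im,d=d,P=pts(d,c))
    
E
```

```text
pics
{'time': 0.0, 'qpos': array([ 1.14252685e+00,  3.07555003e-01,  1.50769069e+00, -3.18790092e-05,
        1.32834173e+00, -7.34876432e-02]), 'joint_velocities': array([-0.00252542,  0.00125781, -0.00042968,  0.00160553, -0.0024055 ,
        0.00052248]), 'joint_efforts': array([-2.88421899e-03, -4.57532859e+01, -2.51921976e+01, -5.53409700e-04,
        1.31886234e-02, -8.10080792e-06]), 'tool_pos': array([0.19954543, 0.53868507, 0.30298464]), 'tcp_rot': array([-0.69532471,  0.6966965 , -0.12493926,  0.12461028]), 'contact_force': array([ 0.09143357,  0.63278048, -0.49522706]), 'wrist_torque': array([-0.04703821,  0.04795257, -0.01469262]), 'opening': 1.0010812927836028}
[[ 0.938 -0.001  0.347]
 [-0.347 -0.002  0.938]
 [-0.    -1.    -0.002]]
top {'K': array([[368.78380601,   0.        , 259.80640346],
       [  0.        , 368.78380601, 192.29350576],
       [  0.        ,   0.        ,   1.        ]]), 'R': array([[ 1.45500669e-02, -9.99893824e-01, -7.97230517e-04],
       [-9.91690358e-01, -1.43287586e-02, -1.27847252e-01],
       [ 1.27822255e-01,  2.65079188e-03, -9.91793549e-01]]), 't': array([0.05728878, 0.51912068, 1.25112804])}
side {'K': array([[403.35877686,   0.        , 261.72166662],
       [  0.        , 403.35877686, 187.92542105],
       [  0.        ,   0.        ,   1.        ]]), 'R': array([[ 0.85506076, -0.51807953,  0.021557  ],
       [-0.26652614, -0.47478712, -0.83877351],
       [ 0.44478638,  0.71145681, -0.54405357]]), 't': array([-0.40414618,  0.22384251,  0.96864332])}
```

View pics/top0.png

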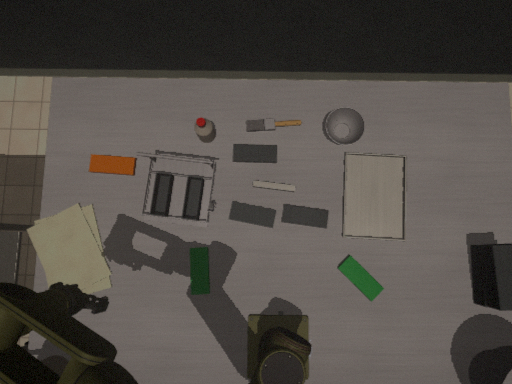

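View pics/side0.png

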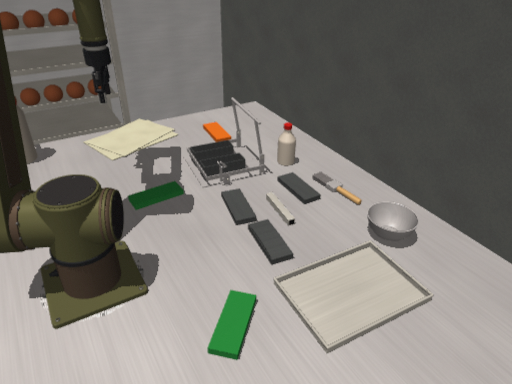

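Top view: the three dark lids are at (255,153), (252,214) and (305,216), with the straightedge at (274,186), the tins at about (180,190) with the bail up at (180,157), and the pan at (375,195). Look-alikes I'm rejecting are the orange lid at (113,165), the green lids at (200,270) and (360,278), and the black box at (490,275). The side view agrees.

```bash
cat >> h.py <<'E'
def rect(P,m):
    q=P[m][:,:2]; (c,(w,h),a)=cv2.minAreaRect((q*1000).astype(np.float32))
    if w<h: w,h,a=h,w,a+90
    a=(a+90)%180-90
    return np.round([c[0],c[1],w,h,a],1)
E
python3 - <<'E'
from h import *
z=np.load('/tmp/top.npz'); im,d,P=z['im'].astype(int),z['d'],z['P']
print('bench z', np.median(P[240:260,270:300,2]), P[240:260,270:300,2].std())
roi=np.zeros(d.shape,bool); roi[135:245,140:410]=1
m=(im.max(2)<75)&roi
n,l,st,ce=cv2.connectedComponentsWithStats(m.astype(np.uint8))
for i in range(1,n):
    if st[i,4]>150:
        k=l==i; print(i,ce[i].round(),st[i,4],rect(P,k&(d>0)),'z pct',np.percentile(P[k][:,2],[5,50,95]).round(4), 'col',im[k].mean(0).round())
m=(P[:,:,2]>.014)&(P[:,:,2]<.05)&roi
for n_,(u0,u1,v0,v1) in dict(edge=(248,300,176,196),pan=(335,412,145,245),L1=(228,282,138,168),L2=(225,280,198,230),L3=(278,332,200,230)).items():
    k=np.zeros(d.shape,bool);k[v0:v1,u0:u1]=1
    kk=k&m; print(n_,kk.sum(),rect(P,kk),'z',np.percentile(P[kk][:,2],[5,50,95]).round(4))
k=np.zeros(d.shape,bool);k[145:225,135:222]=1
for lo,hi in((.003,.02),(.045,.07),(.1,.25)):
    kk=k&(P[:,:,2]>lo)&(P[:,:,2]<hi); print('tins',lo,kk.sum(),rect(P,kk),np.median(P[kk][:,2]))
c=cv2.resize(z['im'][140:245,135:335],None,fx=4,fy=4,interpolation=cv2.INTER_CUBIC)
cv2.imwrite('pics/crop1.png',np.clip(c[:,:,::-1].astype(int)*2,0,255).astype(np.uint8))
E
```

```text
bench z -0.0001385187401146917 0.0754074535851198
5 [255. 153.] 780 [662.9  85.7 155.   64.6  89.5] z pct [0.0122 0.0176 0.0222] col [56. 54. 51.]
20 [161. 194.] 846 [514.  420.7 161.5 101.8  -5.8] z pct [0.0011 0.0088 0.0534] col [47. 44. 42.]
25 [193. 198.] 774 [500.6 294.8 163.2 101.5 -13.6] z pct [0.0009 0.0074 0.0543] col [49. 47. 45.]
43 [252. 214.] 815 [445.1  90.2 155.5  66.9  79.5] z pct [0.0103 0.0177 0.0222] col [59. 58. 55.]
44 [305. 215.] 827 [441.7 -93.4 158.1  66.7  83. ] z pct [0.0133 0.0211 0.0269] col [59. 57. 54.]
46 [164. 235.] 496 [355.1 378.  245.7  43.1  71.6] z pct [-0.0052 -0.0005  0.0041] col [63. 59. 57.]
edge 275 [545.1  17.6 149.2  22.7  83.6] z [0.0169 0.0215 0.026 ]
pan 516 [ 514.8 -338.4  303.9  218.9   -2.4] z [0.016  0.0206 0.0251]
L1 696 [662.6  87.1 157.1  63.9  89.5] z [0.0148 0.0179 0.0222]
L2 739 [442.1  92.  158.   62.   79.6] z [0.0147 0.0181 0.0222]
L3 785 [439.4 -93.2 158.   62.   82.9] z [0.016  0.0213 0.0268]
tins 0.003 1917 [547.9 358.8 312.5 286.5 -89. ] 0.005054346232630469
tins 0.045 298 [522.2 338.6 238.2 194.9  84.1] 0.052795878346168994
tins 0.1 253 [600.8 327.3 234.7  17.3  85.5] 0.20659456354518776
```

View pics/crop1.png

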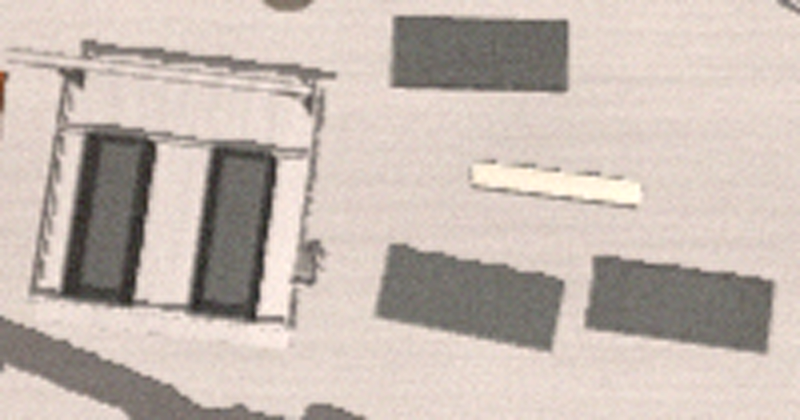

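Depth hints that the lid at (305,216) is raised. The straightedge test will decide that. The close crop confirms the choice: cream tube at (555,183) in the crop and three plain dark lids. Next I move above the straightedge.

```bash
cat >> h.py <<'E'
def go(x,y,z,yaw):
    """tool-axis shift (cm) and spin from the present pose to TCP x,y,z (mm) with jaw axis at yaw (deg, mod 180)"""
    s=arm.read_state(); Rm=rot(); d=Rm.T@(np.array([x,y,z])/1000-s['tool_pos'])*100
    cur=np.degrees(np.arctan2(Rm[1,2],Rm[0,2])); dy=(yaw-cur+90)%180-90
    print('lin',d.round(2),'spin',round(-np.radians(dy),3),'q6',s['qpos'][5].round(2))
def stat():
    s=arm.read_state(); Rm=rot()
    print('t',round(s['time'],2),'tcp',(s['tool_pos']*1000).round(1),'yaw',np.degrees(np.arctan2(Rm[1,2],Rm[0,2])).round(1),'down',Rm[:,1].round(3),'F',s['contact_force'].round(1),'op',round(s['opening'],3),'q',s['qpos'].round(2))
E
python3 -c "
from h import *
go(545,18,250,-6.4)"
```

```text
lin [ 50.48   5.37 -36.82] spin 1.328 q6 -0.07
```

```bash
python3 -m pendant '{"fingers":[0,0,0,0,0,0,0,0,0,0,0,0],"linear":[[50.5,5.3,-36.8],[50.5,5.3,-36.8],[50.5,5.3,-36.8],[50.5,5.3,-36.8],[50.5,5.3,-36.8],[50.5,5.3,-36.8],[50.5,5.3,-36.8],[50.5,5.3,-36.8],[50.5,5.3,-36.8],[50.5,5.3,-36.8],[50.5,5.3,-36.8],[50.5,5.3,-36.8]],"spin":[1.328,1.328,1.328,1.328,1.328,1.328,1.328,1.328,1.328,1.328,1.328,1.328]}' 40
python3 -c "
from h import *
stat();go(545,18,250,-6.4)"
```

```text
time: 1.1
tool_pos: [0.4759, 0.1222, 0.2613]
tcp_rot: [0.47, -0.47, 0.528, -0.528]
contact_force: [0.6, 0.4, -0.8]
opening: 0.499
t 1.1 tcp [475.9 122.2 261.3] yaw -6.6 down [-0.  0. -1.] F [ 0.6  0.4 -0.8] op 0.499 q [0.17 0.23 1.74 0.   1.17 0.28]
lin [9.55 1.13 8.07] spin -0.004 q6 0.28
```

```bash
python3 -m pendant '{"fingers":[0,0,0,0,0,0],"linear":[[9.5,1.1,8.1],[9.5,1.1,8.1],[9.5,1.1,8.1],[9.5,1.1,8.1],[9.5,1.1,8.1],[9.5,1.1,8.1]],"spin":[0,0,0,0,0,0]}'
python3 - <<'E'
from h import *
stat()
im,d,c=shot('wrist','w1.png'); P=pts(d,c)
print(c['t'], -np.array(c['R']).T@c['t'])
h=P[:,:,2]; k=(h>.012)&(h<.035)&(im.min(2)>120)
n,l,st,ce=cv2.connectedComponentsWithStats(k.astype(np.uint8))
for i in range(1,n):
    if st[i,4]>800: print(ce[i].round(),st[i,4],rect(P,l==i),np.median(h[l==i]))
E
```

```text
time: 1.6
tool_pos: [0.5446, 0.0206, 0.25]
tcp_rot: [0.47, -0.471, 0.528, -0.527]
contact_force: [-1.0, 0.5, 1.0]
opening: 0.499
t 1.6 tcp [544.6  20.6 250. ] yaw -6.5 down [-0.002  0.001 -1.   ] F [-1.   0.5  1. ] op 0.499 q [-0.04  0.31  1.64  0.    1.19  0.07]
[-0.53747484  0.05697837  0.35311536] [0.55261838 0.0941326  0.32026266]
[476. 120.] 5174 [773.7  22.8 200.   42.5 -83.6] 0.01816377331975071
[260. 174.] 2834 [546.2  19.4 149.5  22.   83.6] 0.022156251238488807
[175. 236.] 1788 [443.6 -53.   82.1  60.5  81.2] 0.0204918823697368
```

View pics/w1.png

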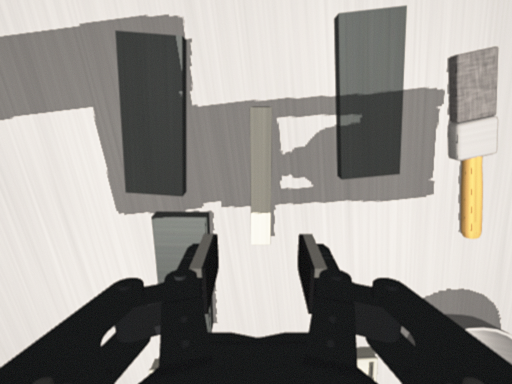

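```bash
python3 -m pendant '{"fingers":[0,0,0,0,0,0,0,0],"linear":[[-0.1,4,0.1],[-0.1,8,0.1],[-0.1,12,0.1],[-0.1,15,0.1],[-0.1,17,0.1],[-0.1,17.2,0.1],[-0.1,17.2,0.1],[-0.1,17.2,0.1]],"spin":[0,0,0,0,0,0,0,0]}' 40
python3 -c "
from h import *
stat()"
python3 -m pendant '{"fingers":[-1,-1,-1,-1,-1,-1,-1,-1],"linear":[[0,0,0],[0,0,0],[0,0,0],[0,0,0],[0,0,0],[0,0,0],[0,0,0],[0,0,0]],"spin":[0,0,0,0,0,0,0,0]}' 40
python3 -c "
from h import *
stat()"
python3 -m pendant '{"fingers":[-1,-1,-1,-1,-1],"linear":[[0,-3,0],[0,-7,0],[0,-10,0],[0,-12,0],[0,-12,0]],"spin":[0,0,0,0,0]}' 40
python3 - <<'E'
from h import *
stat()
im,d,c=shot('wrist','w2.png'); P=pts(d,c); h=P[:,:,2]
im,d,c=shot('top'); P=pts(d,c); h=P[:,:,2]
for n_,(u0,u1,v0,v1) in dict(L1=(228,282,138,168),L2=(225,280,198,230),L3=(278,332,200,230)).items():
    k=np.zeros(d.shape,bool);k[v0:v1,u0:u1]=1
    kk=k&(h>.012)&(h<.05)&(im.max(2)<80); print(n_,kk.sum(),rect(P,kk))
go(442,91,170,-10.4)
E
```

```text
time: 2.32
tool_pos: [0.5468, 0.0226, 0.0798]
tcp_rot: [-0.472, 0.471, -0.526, 0.527]
contact_force: [0.5, 0.3, 0.4]
opening: 0.498
t 2.32 tcp [546.8  22.6  79.8] yaw -6.3 down [ 0.001 -0.    -1.   ] F [0.5 0.3 0.4] op 0.498 q [-0.04  0.53  1.82  0.    0.79  0.07]
time: 2.98
tool_pos: [0.5476, 0.0218, 0.0807]
tcp_rot: [-0.472, 0.47, -0.526, 0.528]
contact_force: [-0.5, 1.6, 6.7]
opening: 0.246
t 2.98 tcp [547.6  21.8  80.7] yaw -6.4 down [ 0.004  0.    -1.   ] F [-0.5  1.6  6.7] op 0.246 q [-0.04  0.53  1.82  0.    0.79  0.07]
time: 3.4
tool_pos: [0.5492, 0.0214, 0.2042]
tcp_rot: [-0.474, 0.468, -0.525, 0.53]
contact_force: [1.0, -0.1, -2.2]
opening: 0.247
t 3.4 tcp [549.2  21.4 204.2] yaw -6.4 down [ 0.011 -0.    -1.   ] F [ 1.  -0.1 -2.2] op 0.247 q [-0.04  0.36  1.7  -0.    1.07  0.07]
L1 337 [663.3 110.9 103.7  63.6 -89.2]
L2 460 [442.1  91.7 157.4  61.8  79.6]
L3 442 [439.8 -92.7 157.3  61.2  83. ]
lin [ -5.74   2.94 -11.17] spin 0.069 q6 0.07
```

```bash
python3 -m pendant '{"fingers":[-1,-1,-1,-1,-1,-1,-1],"linear":[[-3,1,-4],[-5,2,-8],[-6,2.9,-11.1],[-6,2.9,-11.1],[-6,2.9,-11.1],[-6,2.9,-11.1],[-6,2.9,-11.1]],"spin":[0.02,0.05,0.07,0.07,0.07,0.07,0.07]}' 40
python3 -c "
from h import *
stat();go(442,94,102,-10.4)"
```

```text
time: 4.08
tool_pos: [0.4436, 0.0935, 0.1692]
tcp_rot: [-0.453, 0.452, -0.543, 0.543]
contact_force: [1.2, -0.0, -2.3]
opening: 0.244
t 4.08 tcp [443.6  93.5 169.2] yaw -10.4 down [ 0. -0. -1.] F [ 1.2 -0.  -2.3] op 0.244 q [ 0.11  0.3   1.93 -0.    0.91  0.3 ]
lin [-0.02  6.72 -0.17] spin -0.0 q6 0.3
```

```bash
python3 -m pendant '{"fingers":[-1,-1,-1,-1,-1,-1,-1,-1],"linear":[[0,3,-0.2],[0,5,-0.2],[0,6,-0.2],[0,6.5,-0.2],[0,6.7,-0.2],[0,6.8,-0.2],[0,6.9,-0.2],[0,6.9,-0.2]],"spin":[0,0,0,0,0,0,0,0]}' 40
python3 -c "
from h import *
stat()"
python3 -m pendant '{"fingers":[0,0,0,0,0],"linear":[[0,0,0],[0,0,0],[0,0,0],[0,0,0],[0,0,0]],"spin":[0,0,0,0,0]}' 40
python3 -m pendant '{"fingers":[0,0,0,0,-1,-1,-1,-1],"linear":[[0,-3,0],[0,-6,0],[0,-9,0],[0,-9,0],[0,-9,0],[0,-9,0],[0,-9,0],[0,-9,0]],"spin":[0,0,0,0,0,0,0,0]}' 40
python3 - <<'E'
from h import *
stat()
im,d,c=shot('wrist','w3.png'); P=pts(d,c); h=P[:,:,2]
k=(h>.032)&(h<.06)&(im.min(2)>90)
n,l,st,ce=cv2.connectedComponentsWithStats(k.astype(np.uint8))
for i in range(1,n):
    if st[i,4]>800: print(ce[i].round(),st[i,4],rect(P,l==i),np.median(h[l==i]))
k=(h>.010)&(h<.03)&(im.max(2)<110)
n,l,st,ce=cv2.connectedComponentsWithStats(k.astype(np.uint8))
for i in range(1,n):
    if st[i,4]>1200: print('dark',ce[i].round(),st[i,4],rect(P,l==i),np.median(h[l==i]))
E
```

```text
time: 4.75
tool_pos: [0.4416, 0.0939, 0.1012]
tcp_rot: [-0.453, 0.452, -0.543, 0.544]
contact_force: [0.9, 0.5, -3.4]
opening: 0.247
t 4.75 tcp [441.6  93.9 101.2] yaw -10.4 down [ 0.002  0.    -1.   ] F [ 0.9  0.5 -3.4] op 0.247 q [ 0.12  0.41  2.01 -0.    0.72  0.3 ]
time: 5.17
tool_pos: [0.441, 0.094, 0.101]
tcp_rot: [-0.453, 0.452, -0.543, 0.544]
contact_force: [-0.8, -0.6, 0.2]
opening: 0.502
time: 5.83
tool_pos: [0.4398, 0.0939, 0.1894]
tcp_rot: [0.452, -0.453, 0.544, -0.543]
contact_force: [0.7, -0.9, -0.6]
opening: -0.001
t 5.83 tcp [439.8  93.9 189.4] yaw -10.4 down [-0.003 -0.    -1.   ] F [ 0.7 -0.9 -0.6] op -0.001 q [0.12 0.27 1.91 0.   0.96 0.3 ]
[260. 169.] 3519 [444.4 113.5 105.3  21.9  79.5] 0.040111484262112286
dark [485. 150.] 1522 [633.9  88.6 157.5   3.7  89.1] 0.014934839043128624
dark [236. 175.] 2389 [423.7 112.3 128.8  16.4  79.3] 0.01815064776434643
dark [286. 180.] 3218 [465.6  91.1 153.3  39.3  89.4] 0.018163765335986196
```

View pics/w3.png

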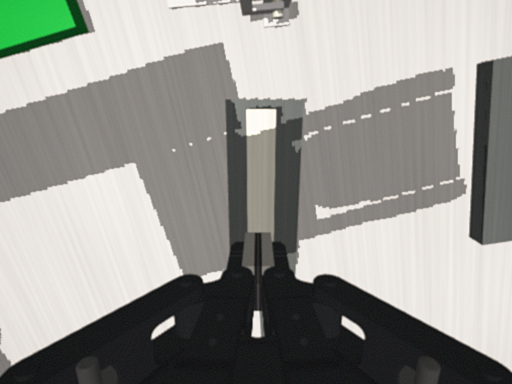

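```bash
python3 -m pendant '{"fingers":[-1,-1,-1,-1,-1,-1,-1,-1,-1,-1,-1,-1],"linear":[[-3,0,0.2],[-6,1,0.2],[-6.2,4,0.2],[-6.2,7,0.2],[-6.2,7.3,0.2],[-6.2,7.5,0.2],[-6.2,7.6,0.2],[-6.2,7.7,0.2],[-6.2,7.8,0.2],[-6.2,7.9,0.2],[-6.2,8,0.2],[-6.2,8,0.2]],"spin":[0,0,0,0,0,0,0,0,0,0,0,0]}'
cat >> h.py <<'E'
def tilt(x,y,a,fn=None):
    """height profile of the tube's top along its length, from side+top views; a = tube direction (deg)"""
    for n in ('top','side'):
        im,d,c=shot(n,fn if n=='side' else None); P=pts(d,c); q=P-[x/1000,y/1000,0]; u=np.array([np.cos(np.radians(a)),np.sin(np.radians(a))])
        s=q[:,:,0]*u[0]+q[:,:,1]*u[1]; w=-q[:,:,0]*u[1]+q[:,:,1]*u[0]
        k=(abs(s)<.078)&(abs(w)<.009)&(P[:,:,2]>.028)&(P[:,:,2]<.06)&(im.max(2)>90)
        if k.sum()>20:
            p=np.polyfit(s[k],P[k][:,2],1); print(n,k.sum(),'s range',s[k].min().round(3),s[k].max().round(3),'mid z mm',round(p[1]*1e3,1),'tilt deg',round(np.degrees(p[0]),2))
E
python3 -c "
from h import *
stat();tilt(441.5,91.8,79.6,'s4.png')"
```

```text
time: 6.88
tool_pos: [0.4549, 0.1546, 0.1126]
tcp_rot: [-0.453, 0.452, -0.543, 0.544]
contact_force: [-0.8, -0.7, 10.3]
opening: -0.0
t 6.88 tcp [454.9 154.6 112.6] yaw -10.4 down [ 0.003  0.001 -1.   ] F [-0.8 -0.7 10.3] op -0.0 q [ 0.24  0.42  1.94 -0.    0.78  0.42]
top 49 s range -0.077 -0.042 mid z mm 38.7 tilt deg -0.34
side 159 s range -0.076 0.059 mid z mm 41.2 tilt deg 1.27
```

```bash
python3 -m pendant '{"fingers":[-1,-1,-1,-1,-1,-1,-1,-1,-1,-1,-1,-1],"linear":[[0,-3,0],[4,-5,0],[8,-5,-0.2],[12,-4,-0.2],[12.8,-2,-0.2],[12.8,-1,-0.2],[12.8,-0.5,-0.2],[12.8,-0.3,-0.2],[12.8,-0.2,-0.2],[12.8,-0.1,-0.2],[12.8,0,-0.2],[12.8,0,-0.2]],"spin":[0,0,0,0,0,0,0,0,0,0,0,0]}'
python3 -c "
from h import *
stat();tilt(441.5,91.8,79.6,'s5.png')"
```

```text
time: 7.98
tool_pos: [0.4294, 0.0295, 0.1125]
tcp_rot: [-0.453, 0.453, -0.542, 0.543]
contact_force: [-4.3, -1.3, 16.2]
opening: -0.002
t 7.98 tcp [429.4  29.5 112.5] yaw -10.3 down [ 0.002 -0.001 -1.   ] F [-4.3 -1.3 16.2] op -0.002 q [-0.03  0.37  2.05 -0.    0.72  0.15]
side 41 s range -0.077 0.071 mid z mm 41.7 tilt deg -1.27
```

```bash
cat >> h.py <<'E'
def ends(x,y,a,lo=.03):
    """median height (mm) of bright points on the tube's top near each end and at the middle"""
    u=np.array([np.cos(np.radians(a)),np.sin(np.radians(a))])
    for n in ('top','side','wrist'):
        im,d,c=shot(n); P=pts(d,c); q=P-[x/1000,y/1000,0]
        s=q[:,:,0]*u[0]+q[:,:,1]*u[1]; w=-q[:,:,0]*u[1]+q[:,:,1]*u[0]
        b=(abs(w)<.008)&(P[:,:,2]>lo)&(P[:,:,2]<.06)&(im.max(2)>70)
        for nm,k in dict(B=b&(s>-.074)&(s<-.05),mid=b&(abs(s)<.015),A=b&(s>.05)&(s<.074)).items():
            print(n,nm,k.sum(),np.round(1e3*np.median(P[k][:,2]),1) if k.sum() else '',end=' | ')
        print()
E
python3 -c "
from h import *
ends(441.5,91.8,79.6)"
```

```text
top B 0  | top mid 5 39.1 | top A 27 39.5 | 
side B 18 41.3 | side mid 1 39.5 | side A 11 40.8 | 
wrist B 522 46.0 | wrist mid 2101 40.2 | wrist A 415 40.2 |
```

```bash
python3 -m pendant '{"fingers":[-1,0,0,0,0,0,0,0,0,0],"linear":[[0,-3,0],[-3,-5,0],[-6.5,-5,0.1],[-6.5,-5,0.1],[-6.5,-4,0.1],[-6.5,-2,0.1],[-6.5,0,0.1],[-6.5,1.2,0.1],[-6.5,1.2,0.1],[-6.5,1.2,0.1]],"spin":[0,0,0,0,0,0,0,0,0,0]}' 40
python3 -c "
from h import *
stat()"
python3 -m pendant '{"fingers":[-1,-1,-1,-1,-1,-1,-1],"linear":[[0,0,0],[0,0,0],[0,0,0],[0,0,0],[0,0,0],[0,0,0],[0,0,0]],"spin":[0,0,0,0,0,0,0]}' 40
python3 -m pendant '{"fingers":[-1,-1,-1,-1,-1],"linear":[[0,-3,0],[0,-6,0],[0,-8,0],[0,-8,0],[0,-8,0]],"spin":[0,0,0,0,0]}' 40
python3 - <<'E'
from h import *
stat()
im,d,c=shot('top'); P=pts(d,c); h=P[:,:,2]
for n_,(u0,u1,v0,v1) in dict(L1=(228,282,138,168),L2=(225,280,198,230),L3=(278,332,200,230)).items():
    k=np.zeros(d.shape,bool);k[v0:v1,u0:u1]=1
    kk=k&(h>.012)&(h<.03)&(im.max(2)<80); print(n_,kk.sum(),rect(P,kk))
go(440,-93,180,-7)
E
```

```text
time: 9.07
tool_pos: [0.4413, 0.0932, 0.0985]
tcp_rot: [0.452, -0.453, 0.543, -0.543]
contact_force: [0.6, 0.4, 0.3]
opening: 0.499
t 9.07 tcp [441.3  93.2  98.5] yaw -10.4 down [-0.001 -0.    -1.   ] F [0.6 0.4 0.3] op 0.499 q [ 0.11  0.41  2.02 -0.    0.71  0.3 ]
time: 9.65
tool_pos: [0.4424, 0.093, 0.0997]
tcp_rot: [-0.453, 0.452, -0.543, 0.544]
contact_force: [-0.8, 0.5, 6.1]
opening: 0.251
time: 10.07
tool_pos: [0.4422, 0.0928, 0.1795]
tcp_rot: [-0.453, 0.452, -0.543, 0.544]
contact_force: [-0.2, 0.7, -2.5]
opening: 0.243
t 10.07 tcp [442.2  92.8 179.5] yaw -10.4 down [ 0.003  0.    -1.   ] F [-0.2  0.7 -2.5] op 0.243 q [ 0.11  0.28  1.93 -0.    0.93  0.3 ]
L1 740 [662.4  85.8 155.   63.3  89.4]
L2 79 [414.2  74.6  95.3  52.3 -65.3]
L3 798 [439.6 -92.8 157.7  62.   83.3]
lin [18.28 -0.16  3.25] spin -0.06 q6 0.3
```

```bash
python3 -m pendant '{"fingers":[-1,-1,-1,-1,-1,-1,-1,-1,-1],"linear":[[4,0,0.7],[8,0,1.4],[12,0,2.1],[16,0,2.8],[18.2,0,3.2],[18.2,0,3.2],[18.2,3,3.2],[18.2,5,3.2],[18.2,5,3.2]],"spin":[-0.02,-0.03,-0.05,-0.06,-0.06,-0.06,-0.06,-0.06,-0.06]}' 40
python3 - <<'E'
from h import *
stat();go(439.8,-91.5,108,-6.9)
im,d,c=shot('top'); P=pts(d,c); h=P[:,:,2]
for n_,(u0,u1,v0,v1) in dict(L1=(228,282,138,168),L2=(225,280,198,230)).items():
    k=np.zeros(d.shape,bool);k[v0:v1,u0:u1]=1
    kk=k&(h>.012)&(h<.03)&(im.max(2)<80); print(n_,kk.sum(),rect(P,kk))
E
```

```text
time: 10.87
tool_pos: [0.4364, -0.0907, 0.1245]
tcp_rot: [0.466, -0.47, 0.533, -0.526]
contact_force: [-0.7, 0.1, -2.0]
opening: 0.242
t 10.87 tcp [436.4 -90.7 124.5] yaw -7.0 down [-0.01   0.003 -1.   ] F [-0.7  0.1 -2. ] op 0.242 q [-0.3   0.37  1.99  0.    0.79 -0.18]
lin [0.04 1.64 0.36] spin -0.002 q6 -0.18
L1 739 [663.   85.6 154.6  63.9  89.5]
L2 764 [441.9  90.4 154.5  62.   79.5]
```

```bash
python3 -m pendant '{"fingers":[-1,-1,-1,-1,-1,-1,-1,-1],"linear":[[0,1,0.1],[0,1.3,0.1],[0,1.5,0.1],[0,1.6,0.1],[0,1.7,0.1],[0,1.8,0.1],[0,1.9,0.1],[0,1.9,0.1]],"spin":[0,0,0,0,0,0,0,0]}' 40
python3 -c "
from h import *
stat()"
```

```text
time: 11.58
tool_pos: [0.4412, -0.0921, 0.1098]
tcp_rot: [-0.469, 0.469, -0.529, 0.53]
contact_force: [0.9, 1.0, -2.3]
opening: 0.244
t 11.58 tcp [441.2 -92.1 109.8] yaw -7.0 down [ 0. -0. -1.] F [ 0.9  1.  -2.3] op 0.244 q [-0.3   0.39  2.01  0.    0.74 -0.18]
```

```bash
python3 -m pendant '{"fingers":[-1,-1,-1,-1,-1,-1],"linear":[[0,0.2,-0.1],[0,0.3,-0.1],[0,0.4,-0.1],[0,0.5,-0.1],[0,0.55,-0.1],[0,0.55,-0.1]],"spin":[0,0,0,0,0,0]}' 40
python3 -c "
from h import *
stat()"
```

```text
time: 12.08
tool_pos: [0.44, -0.092, 0.1052]
tcp_rot: [-0.469, 0.469, -0.529, 0.53]
contact_force: [-3.0, 0.6, 11.5]
opening: 0.241
t 12.08 tcp [440.  -92.  105.2] yaw -7.0 down [ 0. -0. -1.] F [-3.   0.6 11.5] op 0.241 q [-0.3   0.4   2.01 -0.    0.73 -0.18]
```

```bash
python3 -m pendant '{"fingers":[0,0,0,0,0],"linear":[[0,-0.2,0],[0,-0.2,0],[0,-0.2,0],[0,-0.2,0],[0,-0.2,0]],"spin":[0,0,0,0,0]}' 40
python3 -m pendant '{"fingers":[0,0,0,0,-1,-1,-1,-1],"linear":[[0,-3,0],[0,-6,0],[0,-8,0],[0,-8,0],[0,-8,0],[0,-8,0],[0,-8,0],[0,-8,0]],"spin":[0,0,0,0,0,0,0,0]}' 40
python3 - <<'E'
from h import *
stat()
im,d,c=shot('wrist','w6.png'); P=pts(d,c); h=P[:,:,2]
k=(h>.030)&(h<.06)&(im.min(2)>90)
n,l,st,ce=cv2.connectedComponentsWithStats(k.astype(np.uint8))
for i in range(1,n):
    if st[i,4]>800: print(ce[i].round(),st[i,4],rect(P,l==i),np.median(h[l==i]))
ends(439.6,-92.8,83)
E
```

```text
time: 12.5
tool_pos: [0.4402, -0.092, 0.106]
tcp_rot: [0.469, -0.469, 0.53, -0.53]
contact_force: [0.5, 0.2, -0.1]
opening: 0.497
time: 13.17
tool_pos: [0.4393, -0.0917, 0.1849]
tcp_rot: [0.468, -0.469, 0.53, -0.529]
contact_force: [-0.1, 0.1, -0.4]
opening: 0.004
t 13.17 tcp [439.3 -91.7 184.9] yaw -7.0 down [-0.003  0.001 -1.   ] F [-0.1  0.1 -0.4] op 0.004 q [-0.3   0.27  1.92 -0.    0.95 -0.18]
[259. 169.] 3642 [442.  -69.3  99.9  21.9  82.9] 0.045623593950871955
top B 0  | top mid 0  | top A 25 45.5 | 
side B 43 46.4 | side mid 39 46.4 | side A 33 46.1 | 
wrist B 0  | wrist mid 770 45.6 | wrist A 783 45.7 |
```

```bash
python3 -m pendant '{"fingers":[-1,-1,-1,-1,-1,-1,-1,-1,-1,-1,-1,-1],"linear":[[-3,0,0.1],[-6,1,0.1],[-6,4,0.1],[-6,6,0.1],[-6,6.3,0.1],[-6,6.5,0.1],[-6,6.6,0.1],[-6,6.7,0.1],[-6,6.8,0.1],[-6,6.9,0.1],[-6,7,0.1],[-6,7,0.1]],"spin":[0,0,0,0,0,0,0,0,0,0,0,0]}'
python3 -c "
from h import *
stat();ends(439.6,-92.8,83)"
```

```text
time: 14.37
tool_pos: [0.449, -0.0326, 0.1167]
tcp_rot: [-0.469, 0.468, -0.529, 0.53]
contact_force: [0.8, 1.9, 1.1]
opening: -0.0
t 14.37 tcp [449.  -32.6 116.7] yaw -7.0 down [ 0.002  0.    -1.   ] F [0.8 1.9 1.1] op -0.0 q [-0.17  0.38  2.    0.    0.76 -0.04]
top B 0  | top mid 0  | top A 0  | 
side B 42 48.9 | side mid 42 46.7 | side A 23 45.4 | 
wrist B 0  | wrist mid 171 45.9 | wrist A 426 47.6 |
```

```bash
python3 -m pendant '{"fingers":[-1,-1,-1,-1,-1,-1,-1,-1,-1,-1,-1,-1],"linear":[[0,0.1,0],[0,-3,0],[4,-5,0],[8,-5,-0.1],[12,-4,-0.1],[12.2,-2,-0.1],[12.2,-1,-0.1],[12.2,-0.5,-0.1],[12.2,-0.3,-0.1],[12.2,-0.1,-0.1],[12.2,0.1,-0.1],[12.2,0.1,-0.1]],"spin":[0,0,0,0,0,0,0,0,0,0,0,0]}'
python3 -c "
from h import *
stat();ends(439.6,-92.8,83)"
```

```text
time: 15.52
tool_pos: [0.4329, -0.1533, 0.1157]
tcp_rot: [-0.469, 0.469, -0.529, 0.529]
contact_force: [-2.3, -2.0, 4.0]
opening: 0.001
t 15.52 tcp [ 432.9 -153.3  115.7] yaw -6.9 down [ 0.    -0.001 -1.   ] F [-2.3 -2.   4. ] op 0.001 q [-0.43  0.39  1.98 -0.    0.77 -0.31]
top B 0  | top mid 37 45.7 | top A 21 49.8 | 
side B 30 45.5 | side mid 1 49.3 | side A 21 51.0 | 
wrist B 73 43.5 | wrist mid 2145 46.4 | wrist A 553 49.4 |
```

Pressing the far end of lid 3's straightedge lifted the other one, and the same happened in reverse, so L3 rocks and is bulged. L2 was flat. I'll regrasp the straightedge and test L1.

```bash
python3 -m pendant '{"fingers":[-1,0,0,0,0,0],"linear":[[0,-3,0],[-3,-6,0],[-6.2,-6,0.1],[-6.2,-6,0.1],[-6.2,-6,0.1],[-6.2,-6,0.1]],"spin":[0,0,0,0,0,0]}' 40
python3 - <<'E'
from h import *
stat(); ends(439.6,-92.8,83)
im,d,c=shot('side','s7.png')
P=pts(d,c);h=P[:,:,2];k=(h>.034)&(h<.055)&(im.min(2)>90)&(abs(P[:,:,0]-.44)<.08)&(abs(P[:,:,1]+.09)<.1)
n,l,st,ce=cv2.connectedComponentsWithStats(k.astype(np.uint8))
for i in range(1,n):
    if st[i,4]>80: print(ce[i].round(),st[i,4],rect(P,l==i))
go(439.8,-92.8,105,-7)
E
```

```text
time: 16.17
tool_pos: [0.441, -0.0917, 0.1751]
tcp_rot: [-0.469, 0.469, -0.529, 0.529]
contact_force: [0.3, 0.6, -0.4]
opening: 0.498
t 16.17 tcp [441.  -91.7 175.1] yaw -6.9 down [-0. -0. -1.] F [ 0.3  0.6 -0.4] op 0.498 q [-0.3   0.29  1.93 -0.    0.92 -0.18]
top B 0  | top mid 0  | top A 21 45.1 | 
side B 40 46.1 | side mid 43 46.0 | side A 29 46.0 | 
wrist B 520 45.6 | wrist mid 828 45.6 | wrist A 848 45.7 | 
[271. 234.] 334 [438.2 -94.6 151.8  24.2  84.5]
lin [ 0.02  6.96 -0.09] spin -0.001 q6 -0.18
```

```bash
python3 -m pendant '{"fingers":[0,0,0,0,0,0],"linear":[[0.1,3,-0.1],[0.1,5.5,-0.1],[0.1,6.5,-0.1],[0.1,6.9,-0.1],[0.1,6.9,-0.1],[0.1,6.9,-0.1]],"spin":[0,0,0,0,0,0]}' 40
python3 -m pendant '{"fingers":[-1,-1,-1,-1,-1,-1,-1],"linear":[[0,0,0],[0,0,0],[0,0,0],[0,0,0],[0,0,0],[0,0,0],[0,0,0]],"spin":[0,0,0,0,0,0,0]}' 40
python3 -m pendant '{"fingers":[-1,-1,-1,-1,-1],"linear":[[0,-3,0],[0,-6,0],[0,-7,0],[0,-7,0],[0,-7,0]],"spin":[0,0,0,0,0]}' 40
python3 - <<'E'
from h import *
stat()
im,d,c=shot('top'); P=pts(d,c); h=P[:,:,2]
for n_,(u0,u1,v0,v1) in dict(L1=(228,282,138,168),L2=(225,280,198,230)).items():
    k=np.zeros(d.shape,bool);k[v0:v1,u0:u1]=1
    kk=k&(h>.012)&(h<.03)&(im.max(2)<80); print(n_,kk.sum(),rect(P,kk))
go(663,87,160,-0.5)
E
```

```text
time: 16.87
tool_pos: [0.4402, -0.0935, 0.1061]
tcp_rot: [0.468, -0.468, 0.53, -0.53]
contact_force: [0.2, 0.6, 0.7]
opening: 0.503
time: 17.45
tool_pos: [0.4405, -0.0932, 0.1071]
tcp_rot: [-0.469, 0.468, -0.529, 0.53]
contact_force: [-0.7, -0.5, 6.5]
opening: 0.244
time: 17.87
tool_pos: [0.4401, -0.0929, 0.1765]
tcp_rot: [-0.469, 0.468, -0.529, 0.53]
contact_force: [0.6, 0.8, -3.4]
opening: 0.248
t 17.87 tcp [440.1 -92.9 176.5] yaw -7.0 down [ 0.002 -0.    -1.   ] F [ 0.6  0.8 -3.4] op 0.248 q [-0.3   0.28  1.93  0.    0.92 -0.18]
L1 748 [662.7  85.6 155.   63.2  89.2]
L2 773 [442.   91.  155.7  62.1  79.3]
lin [-20.56   1.56  20.01] spin -0.113 q6 -0.18
```

```bash
python3 -m pendant '{"fingers":[-1,-1,-1,-1,-1,-1,-1,-1,-1,-1,-1],"linear":[[-3,0,3],[-6,0.2,6],[-9,0.5,9],[-12,0.8,12],[-15,1,15],[-18,1.3,18],[-20.5,1.5,20],[-20.5,1.5,20],[-20.5,3,20],[-20.5,5,20],[-20.5,5,20]],"spin":[-0.02,-0.04,-0.06,-0.08,-0.1,-0.11,-0.11,-0.11,-0.11,-0.11,-0.11]}' 40
python3 - <<'E'
from h import *
stat();go(662.9,86.5,102.5,-0.7)
E
```

```text
time: 18.83
tool_pos: [0.6596, 0.0862, 0.1199]
tcp_rot: [0.494, -0.5, 0.506, -0.5]
contact_force: [-1.1, -0.0, -3.7]
opening: 0.246
t 18.83 tcp [659.6  86.2 119.9] yaw -0.7 down [-0.012 -0.001 -1.   ] F [-1.1 -0.  -3.7] op 0.246 q [ 0.07  0.6   1.51 -0.    1.04  0.08]
lin [-0.03  1.73  0.35] spin 0.001 q6 0.08
```

```bash
python3 -m pendant '{"fingers":[-1,-1,-1,-1,-1,-1,-1,-1],"linear":[[0,1,0],[0,1.4,0],[0,1.6,0],[0,1.8,0],[0,2,0],[0,2.2,0],[0,2.4,0],[0,2.4,0]],"spin":[0,0,0,0,0,0,0,0]}' 40
python3 -c "
from h import *
stat()"
```

```text
time: 19.5
tool_pos: [0.6634, 0.0861, 0.1021]
tcp_rot: [-0.497, 0.497, -0.503, 0.503]
contact_force: [0.2, -0.3, -2.3]
opening: 0.242
t 19.5 tcp [663.4  86.1 102.1] yaw -0.7 down [ 0. -0. -1.] F [ 0.2 -0.3 -2.3] op 0.242 q [ 0.07  0.62  1.52 -0.    1.    0.08]
```

```bash
python3 -m pendant '{"fingers":[-1,-1,0,0,0,0,0],"linear":[[0,0.1,0],[0,0.1,0],[0,0.1,0],[0,0.1,0],[0,0.1,0],[0,0.1,0],[0,0.1,0]],"spin":[0,0,0,0,0,0,0]}' 40
python3 -m pendant '{"fingers":[0,0,0,0,-1,-1,-1,-1],"linear":[[0,-3,0],[0,-6,0],[0,-8,0],[0,-8,0],[0,-8,0],[0,-8,0],[0,-8,0],[0,-8,0]],"spin":[0,0,0,0,0,0,0,0]}' 40
python3 - <<'E'
from h import *
stat(); ends(663,86,89.3)
E
python3 -m pendant '{"fingers":[-1,-1,-1,-1,-1,-1,-1,-1,-1,-1,-1,-1],"linear":[[-3,0,0],[-6,1,0],[-6,4,0],[-6,6,0],[-6,6.3,0],[-6,6.5,0],[-6,6.6,0],[-6,6.7,0],[-6,6.8,0],[-6,6.9,0],[-6,7,0],[-6,7,0]],"spin":[0,0,0,0,0,0,0,0,0,0,0,0]}'
python3 -c "
from h import *
stat();ends(663,86,89.3)"
```

```text
time: 20.08
tool_pos: [0.6637, 0.0862, 0.1013]
tcp_rot: [-0.497, 0.497, -0.503, 0.503]
contact_force: [0.0, -0.4, -0.4]
opening: 0.501
time: 20.75
tool_pos: [0.6625, 0.0861, 0.1795]
tcp_rot: [0.496, -0.498, 0.504, -0.502]
contact_force: [-0.4, -0.1, 0.1]
opening: 0.002
t 20.75 tcp [662.5  86.1 179.5] yaw -0.7 down [-0.003 -0.    -1.   ] F [-0.4 -0.1  0.1] op 0.002 q [ 0.07  0.54  1.45 -0.    1.16  0.08]
top B 15 39.4 | top mid 2 41.1 | top A 19 40.4 | 
side B 26 40.2 | side mid 21 40.7 | side A 18 40.7 | 
wrist B 0  | wrist mid 771 40.1 | wrist A 803 40.1 | 
time: 21.9
tool_pos: [0.6649, 0.146, 0.1126]
tcp_rot: [-0.498, 0.496, -0.503, 0.504]
contact_force: [-0.4, -0.4, 3.7]
opening: 0.001
t 21.9 tcp [664.9 146.  112.6] yaw -0.7 down [ 0.002  0.    -1.   ] F [-0.4 -0.4  3.7] op 0.001 q [ 0.15  0.62  1.49 -0.    1.03  0.17]
top B 29 40.4 | top mid 1 43.4 | top A 0  | 
side B 27 40.7 | side mid 24 40.7 | side A 14 45.1 | 
wrist B 0  | wrist mid 198 40.2 | wrist A 541 45.2 |
```

```bash
python3 -m pendant '{"fingers":[-1,-1,-1,-1,-1,-1,-1,-1,-1,-1,-1,-1],"linear":[[0,0.1,0],[0,-3,0],[4,-5,0],[8,-5,-0.1],[12,-4,-0.1],[12.2,-2,-0.1],[12.2,-1,-0.1],[12.2,-0.5,-0.1],[12.2,-0.3,-0.1],[12.2,-0.1,-0.1],[12.2,0.1,-0.1],[12.2,0.1,-0.1]],"spin":[0,0,0,0,0,0,0,0,0,0,0,0]}'
python3 -c "
from h import *
stat();ends(663,86,89.3)"
python3 -m pendant '{"fingers":[-1,0,0,0,0,0],"linear":[[0,-3,0],[-3,-6,0],[-6.2,-6,0],[-6.2,-6,0],[-6.2,-6,0],[-6.2,-6,0]],"spin":[0,0,0,0,0,0]}' 40
python3 -c "
from h import *
stat();go(663.5,86,99.5,-0.7)"
```

```text
time: 23.05
tool_pos: [0.661, 0.0253, 0.1126]
tcp_rot: [-0.497, 0.498, -0.502, 0.502]
contact_force: [-6.0, -2.1, 12.2]
opening: 0.003
t 23.05 tcp [661.   25.3 112.6] yaw -0.5 down [-0.001 -0.001 -1.   ] F [-6.  -2.1 12.2] op 0.003 q [-0.03  0.6   1.53 -0.    1.01 -0.01]
top B 0  | top mid 0  | top A 29 39.0 | 
side B 26 41.9 | side mid 24 41.0 | side A 16 40.2 | 
wrist B 97 40.2 | wrist mid 2069 40.2 | wrist A 704 40.2 | 
time: 23.7
tool_pos: [0.6622, 0.0876, 0.1702]
tcp_rot: [-0.498, 0.498, -0.502, 0.502]
contact_force: [-0.5, -0.2, -0.7]
opening: 0.5
t 23.7 tcp [662.2  87.6 170.2] yaw -0.5 down [-0. -0. -1.] F [-0.5 -0.2 -0.7] op 0.5 q [ 0.07  0.55  1.46 -0.    1.13  0.08]
lin [0.15 7.07 0.13] spin 0.003 q6 0.08
```

```bash
python3 -m pendant '{"fingers":[0,0,0,0,0,0],"linear":[[0.1,3,0.1],[0.1,5.5,0.1],[0.1,6.5,0.1],[0.1,7,0.1],[0.1,7,0.1],[0.1,7,0.1]],"spin":[0,0,0,0,0,0]}' 40
python3 -m pendant '{"fingers":[-1,-1,-1,-1,-1,-1,-1],"linear":[[0,0,0],[0,0,0],[0,0,0],[0,0,0],[0,0,0],[0,0,0],[0,0,0]],"spin":[0,0,0,0,0,0,0]}' 40
python3 -c "
from h import *
stat()"
python3 -m pendant '{"fingers":[-1,-1,-1,-1,-1,-1,-1,-1,-1,-1],"linear":[[0,-3,0],[0,-5,0],[3,-5,-4],[5,-5,-8],[7,-5,-11.5],[7,-5,-11.5],[7,-4,-11.5],[7,-2,-11.5],[7,-1,-11.5],[7,-1,-11.5]],"spin":[0,0,0.02,0.05,0.1,0.1,0.1,0.1,0.1,0.1]}' 40
python3 -c "
from h import *
stat()"
```

```text
time: 24.2
tool_pos: [0.6639, 0.0848, 0.1004]
tcp_rot: [-0.497, 0.497, -0.503, 0.503]
contact_force: [0.1, -0.0, 0.1]
opening: 0.502
time: 24.78
tool_pos: [0.6646, 0.0852, 0.1018]
tcp_rot: [-0.498, 0.496, -0.502, 0.504]
contact_force: [0.8, -0.4, 5.5]
opening: 0.244
t 24.78 tcp [664.6  85.2 101.8] yaw -0.7 down [ 0.003  0.    -1.   ] F [ 0.8 -0.4  5.5] op 0.244 q [ 0.06  0.62  1.52 -0.    1.    0.08]
time: 25.62
tool_pos: [0.5464, 0.0168, 0.1076]
tcp_rot: [0.47, -0.472, 0.528, -0.526]
contact_force: [-0.1, -0.8, -2.2]
opening: 0.244
t 25.62 tcp [546.4  16.8 107.6] yaw -6.4 down [-0.005  0.    -1.   ] F [-0.1 -0.8 -2.2] op 0.244 q [-0.05  0.49  1.8   0.    0.86  0.07]
```

```bash
python3 -m pendant '{"fingers":[-1,-1,-1,-1,-1,-1,-1],"linear":[[0,1,0],[0,1.5,0],[0,2,0],[0,2.2,0],[0,2.4,0],[0,2.5,0],[0,2.5,0]],"spin":[0,0,0,0,0,0,0]}' 40
python3 -c "
from h import *
stat()"
python3 -m pendant '{"fingers":[0,0,0,0,0],"linear":[[0,0.1,0],[0,0.1,0],[0,0.1,0],[0,0.1,0],[0,0.1,0]],"spin":[0,0,0,0,0]}' 40
python3 -m pendant '{"fingers":[0,0,0.9,0.9,0.9],"linear":[[0,-3,0],[0,-7,0],[0,-10,0],[0,-10,0],[0,-10,0]],"spin":[0,0,0,0,0]}' 40
python3 - <<'E'
from h import *
stat()
im,d,c=shot('wrist','w8.png'); P=pts(d,c); h=P[:,:,2]
k=(h>.012)&(h<.035)&(im.min(2)>110)
n,l,st,ce=cv2.connectedComponentsWithStats(k.astype(np.uint8))
for i in range(1,n):
    if st[i,4]>800: print(ce[i].round(),st[i,4],rect(P,l==i),np.median(h[l==i]))
k=(h>.012)&(h<.035)&(im.max(2)<110)
n,l,st,ce=cv2.connectedComponentsWithStats(k.astype(np.uint8))
for i in range(1,n):
    if st[i,4]>1200: print('dark',ce[i].round(),st[i,4],rect(P,l==i),np.median(h[l==i]))
go(439.6,-92.8,170,-7)
E
```

```text
time: 26.2
tool_pos: [0.5477, 0.0166, 0.0851]
tcp_rot: [-0.471, 0.471, -0.527, 0.527]
contact_force: [-0.2, -1.0, -1.8]
opening: 0.24
t 26.2 tcp [547.7  16.6  85.1] yaw -6.4 down [ 0. -0. -1.] F [-0.2 -1.  -1.8] op 0.24 q [-0.05  0.52  1.82 -0.    0.8   0.07]
time: 26.62
tool_pos: [0.5479, 0.0166, 0.0845]
tcp_rot: [-0.471, 0.471, -0.527, 0.527]
contact_force: [-0.1, -0.1, -0.1]
opening: 0.499
time: 27.03
tool_pos: [0.5491, 0.0165, 0.1865]
tcp_rot: [-0.473, 0.47, -0.526, 0.529]
contact_force: [0.1, 0.4, -0.8]
opening: 0.902
t 27.03 tcp [549.1  16.5 186.5] yaw -6.4 down [ 0.006 -0.    -1.   ] F [ 0.1  0.4 -0.8] op 0.902 q [-0.05  0.39  1.72 -0.    1.03  0.07]
[362.  56.] 875 [642.4 122.7  64.6  16.   89.6] 0.01818213704054538
[505. 131.] 2097 [759.2  21.4 199.4  14.6 -81.7] 0.0174751815861493
[255. 187.] 4347 [547.1  17.2 150.9  22.   84.4] 0.022178383143531245
[135. 255.] 874 [431.  -22.5  54.2  28.3  37.3] 0.019655483607710356
dark [389. 136.] 7824 [664.   82.6 146.7  62.4  89.3] 0.018050159612261432
dark [115. 103.] 16391 [443.3  93.9 158.6  63.4  79.3] 0.018155264127607536
dark [175. 280.] 1273 [443.9 -70.8 119.1  61.7  83. ] 0.01850247102805513
lin [12.08  1.47 -9.54] spin 0.01 q6 0.07
```

```bash
python3 -m pendant '{"fingers":[0.8,0.8,0.8,0.8,0.8,0.8,0.8],"linear":[[4,1,-3],[8,1.4,-6],[12,1.4,-9.5],[12.1,1.4,-9.5],[12.1,1.4,-9.5],[12.1,1.4,-9.5],[12.1,1.4,-9.5]],"spin":[0.01,0.01,0.01,0.01,0.01,0.01,0.01]}' 60
python3 - <<'E'
from h import *
stat()
im,d,c=shot('wrist'); P=pts(d,c); h=P[:,:,2]
k=(h>.012)&(h<.035)&(im.max(2)<110)
n,l,st,ce=cv2.connectedComponentsWithStats(k.astype(np.uint8))
for i in range(1,n):
    if st[i,4]>1200: print('dark',ce[i].round(),st[i,4],rect(P,l==i),np.median(h[l==i]))
go(439.6,-92.8,70,-7)
E
```

```text
time: 27.67
tool_pos: [0.4398, -0.093, 0.1694]
tcp_rot: [0.468, -0.468, 0.53, -0.529]
contact_force: [-0.0, 0.4, 0.2]
opening: 0.896
t 27.67 tcp [439.8 -93.  169.4] yaw -7.1 down [-0.001  0.001 -1.   ] F [-0.   0.4  0.2] op 0.896 q [-0.3   0.29  1.94  0.    0.91 -0.18]
dark [226.  29.] 5325 [432.2  34.5  62.1  37.3 -10.5] 0.018140037393292282
dark [261. 154.] 9377 [444.1 -65.5 106.   61.9  82.8] 0.022144242465984454
lin [ 0.02  9.96 -0.08] spin 0.0 q6 -0.18
```

```bash
python3 -m pendant '{"fingers":[0.9,0.9,0.9,0.9,0.9,0.9,0.9,0.9],"linear":[[0,3,0.1],[0,6,0.1],[0,8,0.1],[0,9,0.1],[0,9.6,0.1],[0,9.9,0.1],[0,9.9,0.1],[0,9.9,0.1]],"spin":[0,0,0,0,0,0,0,0]}' 60
python3 -c "
from h import *
stat()"
python3 -m pendant '{"fingers":[-1,-1,-1,-1,-1,-1],"linear":[[0,0,0],[0,0,0],[0,0,0],[0,0,0],[0,0,0],[0,0,0]],"spin":[0,0,0,0,0,0]}' 60
python3 -c "
from h import *
stat()"
python3 -m pendant '{"fingers":[-1,-1,-1,-1,-1],"linear":[[0,-3,0],[0,-7,0],[0,-10,0],[0,-10,0],[0,-10,0]],"spin":[0,0,0,0,0]}' 60
python3 - <<'E'
from h import *
stat()
im,d,c=shot('top'); P=pts(d,c);h=P[:,:,2]
k=np.zeros(d.shape,bool);k[145:245,335:412]=1
kk=k&(h>.014)&(h<.05); print('pan',kk.sum(),rect(P,kk))
shot('side','s9.png')
go(517,-288.5,170,-92.4)
E
```

```text
time: 28.38
tool_pos: [0.4415, -0.093, 0.0715]
tcp_rot: [-0.469, 0.469, -0.529, 0.53]
contact_force: [-0.9, 0.1, -0.6]
opening: 0.951
t 28.38 tcp [441.5 -93.   71.5] yaw -7.0 down [ 0.001 -0.    -1.   ] F [-0.9  0.1 -0.6] op 0.951 q [-0.3   0.46  2.04  0.    0.63 -0.18]
time: 28.88
tool_pos: [0.4414, -0.0933, 0.0723]
tcp_rot: [-0.469, 0.468, -0.529, 0.53]
contact_force: [-0.0, 1.0, 4.8]
opening: 0.705
t 28.88 tcp [441.4 -93.3  72.3] yaw -7.0 down [ 0.002 -0.    -1.   ] F [-0.   1.   4.8] op 0.705 q [-0.3   0.46  2.04  0.    0.63 -0.18]
time: 29.3
tool_pos: [0.442, -0.0936, 0.1735]
tcp_rot: [-0.47, 0.467, -0.528, 0.531]
contact_force: [-0.7, 0.4, -0.7]
opening: 0.706
t 29.3 tcp [442.  -93.6 173.5] yaw -7.0 down [ 0.006 -0.002 -1.   ] F [-0.7  0.4 -0.7] op 0.706 q [-0.3   0.29  1.94 -0.    0.91 -0.18]
pan 409 [ 514.7 -337.9  304.7  218.3   -2.2]
lin [18.46  0.09 10.03] spin 1.49 q6 -0.18
```

View pics/s9.png

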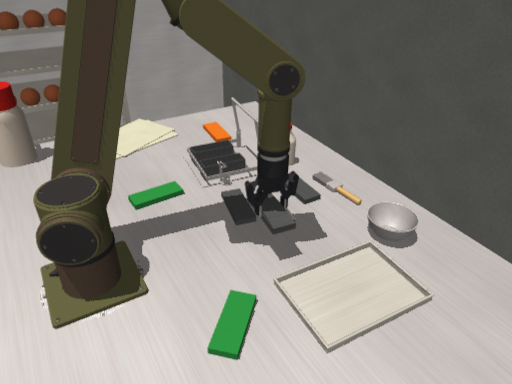

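The side view shows lid 3 held level at (275,215), above the bench. Next it goes to the pan.

```bash
python3 -m pendant '{"fingers":[-1,-1,-1,-1,-1,-1,-1,-1,-1,-1,-1,-1],"linear":[[2,0,1],[4,0,2],[6,0,3],[8,0,4],[10,0,5],[12,0,6.5],[14,0,7.5],[16,0,9],[18,0,10],[18.4,0,10],[18.4,0,10],[18.4,0,10]],"spin":[0.12,0.24,0.36,0.48,0.6,0.72,0.84,0.96,1.08,1.2,1.32,1.44]}' 60
python3 - <<'E'
from h import *
stat();go(517,-288.5,90,-92.4)
im,d,c=shot('wrist'); P=pts(d,c); h=P[:,:,2]
print('lid z in hand', np.percentile(h[(im.max(2)<110)&(h>.05)&(h<.16)&(d>.1)],[5,50,95]))
E
```

```text
time: 30.4
tool_pos: [0.5164, -0.2881, 0.1683]
tcp_rot: [-0.001, -0.002, 0.708, -0.706]
contact_force: [-0.3, -0.0, -1.4]
opening: 0.709
t 30.4 tcp [ 516.4 -288.1  168.3] yaw -89.9 down [-0.004  0.003 -1.   ] F [-0.3 -0.  -1.4] op 0.709 q [-0.58  0.46  1.64 -0.    1.05  0.99]
lin [-0.09  7.83  0.06] spin 0.044 q6 0.99
lid z in hand [0.11397718 0.1187479  0.15400192]
```

```bash
python3 -m pendant '{"fingers":[-1,-1,-1,-1,-1,-1,-1,-1,-1,-1],"linear":[[0,2,0],[0,4,0],[0,6,0],[0,7.5,0],[0,8.3,0],[0,8.7,0],[0,9,0],[0,9.2,0],[0,9.4,0],[0,9.4,0]],"spin":[0.04,0.04,0.04,0.04,0.04,0.04,0.04,0.04,0.04,0.04]}' 60
python3 -c "
from h import *
stat()"
python3 -m pendant '{"fingers":[0.8,0.8,0.8,0.8],"linear":[[0,0,0],[0,0,0],[0,0,0],[0,0,0]],"spin":[0,0,0,0]}' 60
python3 -m pendant '{"fingers":[0.8,0.8,0.8,0.8,0.8,0.8],"linear":[[0,-4,0],[0,-8,0],[0,-12,0],[0,-13,0],[0,-13,0],[0,-13,0]],"spin":[0,0,0,0,0,0]}' 60
python3 - <<'E'
from h import *
stat()
im,d,c=shot('top'); P=pts(d,c); h=P[:,:,2]
for n_,(u0,u1,v0,v1) in dict(L1=(228,282,138,168),L2=(225,280,198,230),pan=(340,408,150,240)).items():
    k=np.zeros(d.shape,bool);k[v0:v1,u0:u1]=1
    kk=k&(h>.012)&(h<.035)&(im.max(2)<80); print(n_,kk.sum(),rect(P,kk))
go(450,91,200,-10.6)
E
```

```text
time: 31.28
tool_pos: [0.5179, -0.2882, 0.0775]
tcp_rot: [0.011, -0.011, -0.707, 0.707]
contact_force: [-0.2, -1.0, -1.2]
opening: 0.711
t 31.28 tcp [ 517.9 -288.2   77.5] yaw -91.8 down [ 0.001 -0.001 -1.   ] F [-0.2 -1.  -1.2] op 0.711 q [-0.58  0.58  1.72 -0.    0.84  1.02]
time: 31.62
tool_pos: [0.5179, -0.2882, 0.0777]
tcp_rot: [0.011, -0.011, -0.707, 0.707]
contact_force: [0.2, -0.2, 0.8]
opening: 0.899
time: 32.12
tool_pos: [0.5177, -0.288, 0.2079]
tcp_rot: [0.01, -0.012, -0.707, 0.707]
contact_force: [-0.3, -0.2, -0.5]
opening: 0.902
t 32.12 tcp [ 517.7 -288.   207.9] yaw -91.8 down [ 0.002 -0.001 -1.   ] F [-0.3 -0.2 -0.5] op 0.902 q [-0.58  0.42  1.6   0.    1.13  1.02]
L1 731 [662.8  85.2 153.9  63.9  88.9]
L2 752 [441.7  90.1 153.9  61.8  79.2]
pan 714 [ 549.  -338.   234.5  215.    -2.8]
lin [  7.87   0.68 -37.62] spin -1.417 q6 1.02
```

```bash
python3 -c "
from h import *
go(500,280,400,-5)"
```

```text
lin [  3.48 -19.31 -56.68] spin -1.515 q6 1.02
```

```bash
python3 -m pendant '{"fingers":[0.8,0.8,0.8,0.8,0.8,0.8,0.8,0.8,0.8,0.8,0.8,0.8],"linear":[[0,-4,-2],[1,-8,-5],[1,-10,-9],[1,-12,-13],[2,-14,-17],[2,-16,-21],[2,-18,-25],[3,-19,-29],[3,-19,-33],[3,-19,-37],[3,-19,-41],[3,-19,-45]],"spin":[-0.1,-0.22,-0.34,-0.46,-0.58,-0.7,-0.82,-0.94,-1.06,-1.18,-1.3,-1.4]}'
python3 -c "
from h import *
stat();go(500,280,400,-5)"
```

```text
time: 33.17
tool_pos: [0.5001, 0.1456, 0.3949]
tcp_rot: [0.447, -0.45, 0.547, -0.546]
contact_force: [0.7, -0.3, 0.1]
opening: 0.898
t 33.17 tcp [500.1 145.6 394.9] yaw -11.2 down [-0.004 -0.001 -1.   ] F [ 0.7 -0.3  0.1] op 0.898 q [ 0.2   0.17  1.46 -0.    1.51  0.4 ]
lin [-13.18  -0.53  -2.63] spin -0.109 q6 0.4
```

```bash
python3 -m pendant '{"fingers":[0.8,0.8,0.8,0.8,0.8,0.8],"linear":[[-4,-0.5,-0.8],[-8,-0.5,-1.6],[-11.5,-0.5,-2.4],[-11.5,-0.5,-2.4],[-11.5,-0.5,-2.4],[-11.5,-0.5,-2.4]],"spin":[-0.1,-0.1,-0.1,-0.1,-0.1,-0.1]}'
python3 - <<'E'
from h import *
stat()
im,d,c=shot('wrist','w10.png'); P=pts(d,c); h=P[:,:,2]
np.savez('/tmp/w10.npz',im=im,d=d,P=P,**{k:np.array(v) for k,v in c.items()})
near=(abs(P[:,:,0]-.51)<.2)&(abs(P[:,:,1]-.336)<.16)
for lo,hi in((.003,.012),(.050,.060),(.19,.22)):
    kk=near&(h>lo)&(h<hi)
    n,l,st,ce=cv2.connectedComponentsWithStats(kk.astype(np.uint8))
    for i in range(1,n):
        if st[i,4]>60: print(lo,ce[i].round(),st[i,4],rect(P,l==i),np.median(h[l==i]).round(4))
E
```

```text
time: 33.67
tool_pos: [0.5001, 0.2609, 0.3996]
tcp_rot: [0.472, -0.476, 0.525, -0.524]
contact_force: [0.4, 0.4, 0.2]
opening: 0.9
t 33.67 tcp [500.1 260.9 399.6] yaw -5.8 down [-0.004 -0.003 -1.   ] F [0.4 0.4 0.2] op 0.9 q [ 0.41  0.24  1.37 -0.    1.54  0.51]
0.003 [253.  14.] 1022 [511.5 459.  153.8  21.4  -6.5] 0.0036
0.003 [326.  84.] 2947 [610.  345.1 226.7  54.7  84. ] 0.0036
0.003 [195.  88.] 565 [413.1 363.1 222.8   9.5  83.9] 0.0036
0.003 [254.  48.] 3095 [507.1 413.9 142.7  40.4  -6. ] 0.0056
0.003 [252.  90.] 2416 [500.6 356.7 154.3  61.3  -5.7] 0.0037
0.003 [254. 129.] 2687 [495.1 300.1 142.4  44.2  -5.9] 0.0056
0.003 [150. 154.] 78 [326.8 278.7  61.    1.6 -86.8] 0.0073
0.003 [235. 158.] 488 [461.1 257.9  96.5  26.3  -6. ] 0.0037
0.003 [282. 157.] 309 [535.9 251.1  60.4  24.7  -5.8] 0.0036
0.05 [251.  42.] 822 [506.8 410.6 147.2  50.9  -5.9] 0.0549
0.05 [252. 131.] 577 [495.3 301.3 147.1  49.9  -5.8] 0.0551
0.05 [402. 141.] 94 [705.4 265.   43.1   8.8 -89.6] 0.0546
0.19 [365. 106.] 2650 [597.9 309.1 193.6  10.9  84.1] 0.2071
```

View pics/w10.png

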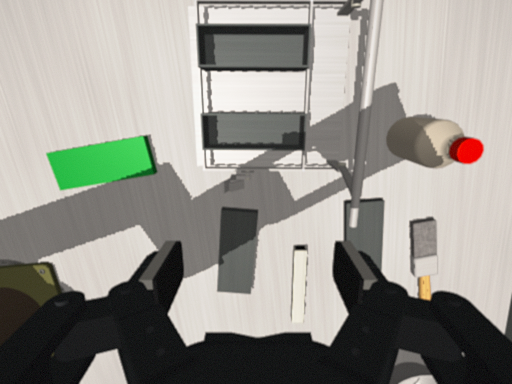

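Wrist view: tins at (252,45) and (252,130), bail bar at (365,106), L2 at (238,250), L1 at (363,230), straightedge at (299,283), bottle at (440,140). Tin centres are (506.8,410.6) and (495.3,301.3), yaw −5.9°. Now I fetch L2.

```bash
python3 - <<'E'
from h import *
z=np.load('/tmp/w10.npz');im=z['im'];P=z['P'];h=P[:,:,2]
k=(h>.015)&(h<.022)&(im.max(2)<120)
n,l,st,ce=cv2.connectedComponentsWithStats(k.astype(np.uint8))
for i in range(1,n):
    if st[i,4]>600: print('dark',ce[i].round(),st[i,4],rect(P,l==i),np.median(h[l==i]).round(4))
go(442.5,92,170,-10.6)
E
```

```text
dark [367. 229.] 1665 [663.8 104.2 129.2  61.4  89.2] 0.0179
dark [236. 250.] 2869 [443.1  94.9 158.1  61.9  79.4] 0.0181
lin [17.28 23.08 -3.96] spin 0.083 q6 0.51
```

```bash
python3 -m pendant '{"fingers":[0.8,0.8,0.8,0.8,0.8,0.8,0.8,0.8,0.8,0.8],"linear":[[3,4,-1],[6,8,-1.5],[9,12,-2],[12,15,-3],[15,18,-4],[17.1,21,-4],[17.1,23,-4],[17.1,23,-4],[17.1,23,-4],[17.1,23,-4]],"spin":[0.02,0.04,0.06,0.08,0.08,0.08,0.08,0.08,0.08,0.08]}' 60
python3 - <<'E'
from h import *
stat()
im,d,c=shot('wrist'); P=pts(d,c); h=P[:,:,2]
k=(h>.015)&(h<.022)&(im.max(2)<120)
n,l,st,ce=cv2.connectedComponentsWithStats(k.astype(np.uint8))
for i in range(1,n):
    if st[i,4]>1200: print('dark',ce[i].round(),st[i,4],rect(P,l==i),np.median(h[l==i]).round(4))
go(442.5,93.5,71,-10.6)
E
```

```text
time: 34.55
tool_pos: [0.4447, 0.0947, 0.173]
tcp_rot: [-0.452, 0.451, -0.544, 0.544]
contact_force: [0.0, 0.6, 1.4]
opening: 0.901
t 34.55 tcp [444.7  94.7 173. ] yaw -10.6 down [ 0.002  0.    -1.   ] F [0.  0.6 1.4] op 0.901 q [0.12 0.29 1.93 0.   0.92 0.3 ]
dark [501. 165.] 3763 [640.2  89.  157.9  20.5 -89. ] 0.0179
dark [255. 197.] 12754 [443.4  93.9 158.1  62.1  79.3] 0.0181
lin [ 0.24 10.26 -0.29] spin 0.002 q6 0.3
```

```bash
python3 -m pendant '{"fingers":[0.85,0.85,0.85,0.85,0.85,0.85,0.85,0.85],"linear":[[0.1,3,-0.1],[0.1,6,-0.1],[0.1,8,-0.1],[0.1,9,-0.1],[0.1,9.6,-0.1],[0.1,10,-0.1],[0.1,10.1,-0.1],[0.1,10.1,-0.1]],"spin":[0,0,0,0,0,0,0,0]}' 60
python3 -c "
from h import *
stat()"
python3 -m pendant '{"fingers":[-1,-1,-1,-1,-1,-1],"linear":[[0,0,0],[0,0,0],[0,0,0],[0,0,0],[0,0,0],[0,0,0]],"spin":[0,0,0,0,0,0]}' 60
python3 -c "
from h import *
stat()"
python3 -m pendant '{"fingers":[-1,-1,-1,-1,-1],"linear":[[0,-3,0],[0,-7,0],[0,-11,0],[0,-11,0],[0,-11,0]],"spin":[0,0,0,0,0]}' 60
python3 - <<'E'
from h import *
stat()
go(460,260,185,84.1)
E
```

```text
time: 35.27
tool_pos: [0.4434, 0.0948, 0.0719]
tcp_rot: [-0.453, 0.452, -0.543, 0.544]
contact_force: [-0.5, 0.6, -0.0]
opening: 0.924
t 35.27 tcp [443.4  94.8  71.9] yaw -10.4 down [ 0.002  0.    -1.   ] F [-0.5  0.6 -0. ] op 0.924 q [ 0.12  0.47  2.04 -0.    0.64  0.3 ]
time: 35.77
tool_pos: [0.4431, 0.0946, 0.0723]
tcp_rot: [-0.453, 0.452, -0.543, 0.544]
contact_force: [-0.4, 0.4, 7.3]
opening: 0.706
t 35.77 tcp [443.1  94.6  72.3] yaw -10.4 down [ 0.003  0.    -1.   ] F [-0.4  0.4  7.3] op 0.706 q [0.12 0.46 2.04 0.   0.64 0.3 ]
time: 36.18
tool_pos: [0.444, 0.0946, 0.1839]
tcp_rot: [-0.455, 0.45, -0.542, 0.545]
contact_force: [-0.2, 0.5, -2.1]
opening: 0.708
t 36.18 tcp [444.   94.6 183.9] yaw -10.4 down [ 0.007  0.001 -1.   ] F [-0.2  0.5 -2.1] op 0.708 q [0.12 0.27 1.92 0.   0.94 0.3 ]
lin [-16.55  -0.09  -1.42] spin 1.492 q6 0.3
```

```bash
python3 -m pendant '{"fingers":[-1,-1,-1,-1,-1,-1,-1,-1,-1,-1,-1,-1],"linear":[[-2,0,0],[-4,0,0],[-6,0,-0.5],[-8,0,-0.5],[-10,0,-1],[-12,0,-1],[-14,0,-1.4],[-16.5,0,-1.4],[-16.5,0,-1.4],[-16.5,0,-1.4],[-16.5,0,-1.4],[-16.5,0,-1.4]],"spin":[-0.12,-0.24,-0.36,-0.48,-0.6,-0.72,-0.84,-0.96,-1.08,-1.2,-1.32,-1.44]}' 60
python3 - <<'E'
from h import *
stat()
go(495.3,301.3,150,84.1)
E
```

```text
time: 37.18
tool_pos: [0.457, 0.2589, 0.179]
tcp_rot: [-0.698, 0.7, -0.109, 0.107]
contact_force: [0.0, -0.2, -1.8]
opening: 0.705
t 37.18 tcp [457.  258.9 179. ] yaw 72.4 down [-0.004 -0.002 -1.   ] F [ 0.  -0.2 -1.8] op 0.705 q [ 0.44  0.37  1.77 -0.    1.   -0.83]
lin [2.38 2.88 5.21] spin -0.203 q6 -0.83
```

```bash
python3 -m pendant '{"fingers":[-1,-1,-1,-1,-1,-1,-1,-1,-1],"linear":[[1,0,2],[2.2,0,5],[2.2,0,5.1],[2.2,1,5.1],[2.2,2,5.1],[2.2,3,5.1],[2.2,3,5.1],[2.2,3,5.1],[2.2,3,5.1]],"spin":[-0.1,-0.18,-0.18,-0.18,-0.18,-0.18,-0.18,-0.18,-0.18]}' 60
python3 - <<'E'
from h import *
stat()
im,d,c=shot('wrist','w11.png'); P=pts(d,c); h=P[:,:,2]
k=(h>.07)&(h<.115)&(im.max(2)<150)&(abs(P[:,:,0]-.48)<.12)&(abs(P[:,:,1]-.3)<.06)
n,l,st,ce=cv2.connectedComponentsWithStats(k.astype(np.uint8))
for i in range(1,n):
    if st[i,4]>600: print('lid',ce[i].round(),st[i,4],rect(P,l==i),np.percentile(h[l==i],[5,50,95]).round(4))
go(495.3,301.3,114,84.1)
E
```

```text
time: 37.93
tool_pos: [0.4945, 0.3004, 0.1506]
tcp_rot: [-0.705, 0.706, -0.047, 0.047]
contact_force: [0.1, 0.7, -1.1]
opening: 0.706
t 37.93 tcp [494.5 300.4 150.6] yaw 82.4 down [-0.001 -0.001 -1.   ] F [ 0.1  0.7 -1.1] op 0.706 q [ 0.47  0.47  1.69 -0.    0.99 -0.96]
lid [257. 213.] 33966 [477.8 302.9 123.   88.1  -7.5] [0.0953 0.0964 0.0993]
lin [0.02 3.71 0.06] spin -0.03 q6 -0.96
```

View pics/w11.png

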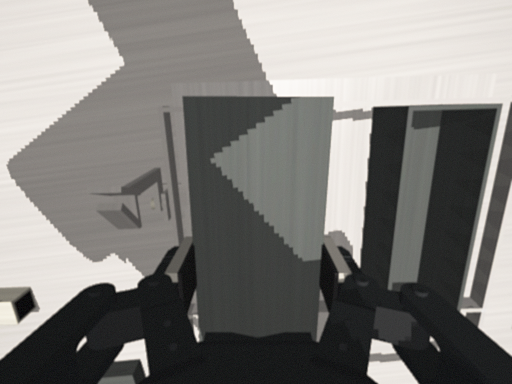

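Wrist view: lid 2 is level in the jaws at (258,210), above the right tin. The other tin is at (440,200). I'll measure the lid's end edge and direction, then correct.

```bash
cat >> h.py <<'E'
def held(tx,ty,a,r1=225):
    """held lid seen by the wrist camera (rows above the fingers): offset of its centre from (tx,ty) in the lid's own axes"""
    im,d,c=shot('wrist'); P=pts(d,c); h=P[:,:,2]; zt=arm.read_state()['tool_pos'][2]-.0543
    k=(abs(h-zt)<.006)&(im.max(2)<150); k[r1:]=0
    n,l,st,ce=cv2.connectedComponentsWithStats(k.astype(np.uint8)); i=1+np.argmax(st[1:,4]); q=P[l==i][:,:2]*1000
    r=rect(P,l==i); al=r[4] if abs(((r[4]-a+90)%180)-90)<45 else r[4]+90
    al=a+((al-a+90)%180-90)
    u=np.array([np.cos(np.radians(al)),np.sin(np.radians(al))]); w=np.array([-u[1],u[0]])
    s=q@u; v=q@w; smin=np.percentile(s,.3); vm=(np.percentile(v,.5)+np.percentile(v,99.5))/2
    cen=(smin+79)*u+vm*w
    print('rect',r,'z',np.median(h[l==i]).round(4),'width',(np.percentile(v,99.5)-np.percentile(v,.5)).round(1),'centre',cen.round(1),'yaw',round(al,1),'want-minus-have world',(np.array([tx,ty])-cen).round(1),'yaw err',round(a-al,2))
E
python3 -c "
from h import *
held(495.3,301.3,-5.9); stat()"
```

```text
rect [445.7 307.8  62.3  57.   82.2] z 0.0968 width 61.2 centre [495.8 300.9] yaw -7.8 want-minus-have world [-0.5  0.4] yaw err 1.9
t 38.03 tcp [495.2 300.9 151.5] yaw 82.4 down [ 0.001  0.    -1.   ] F [-0.6  0.1 -1.2] op 0.707 q [ 0.47  0.46  1.69 -0.    0.99 -0.96]
```

```bash
python3 -m pendant '{"fingers":[-1,-1,-1,-1,-1,-1,-1,-1,-1,-1,-1],"linear":[[0,0,0],[0,0.5,0],[0,1,0],[0,1.5,0],[0,2,0],[0,2.4,0],[0,2.8,0],[0,3.2,0],[0,3.5,0],[0,3.7,0],[0,3.7,0]],"spin":[-0.033,-0.033,-0.033,-0.033,-0.033,-0.033,-0.033,-0.033,-0.033,-0.033,-0.033]}' 60
python3 -c "
from h import *
stat(); held(495.3,301.3,-5.9)"
```

```text
time: 38.95
tool_pos: [0.4948, 0.3009, 0.1135]
tcp_rot: [-0.706, 0.706, -0.036, 0.035]
contact_force: [-0.3, 0.2, -2.0]
opening: 0.712
t 38.95 tcp [494.8 300.9 113.5] yaw 84.3 down [-0.001 -0.    -1.   ] F [-0.3  0.2 -2. ] op 0.712 q [ 0.47  0.51  1.72 -0.    0.91 -1.  ]
rect [445.3 306.4  62.4  57.1  84.4] z 0.0592 width 61.2 centre [495.6 301.3] yaw -5.6 want-minus-have world [-0.3 -0. ] yaw err -0.3
```

```bash
python3 -m pendant '{"fingers":[-1,-1,0.8,0.8,0.8,0.8,0.8],"linear":[[0,0.1,0],[0,0.1,0],[0,0.1,0],[0,0.1,0],[0,0.1,0],[0,0.1,0],[0,0.1,0]],"spin":[0,0,0,0,0,0,0]}' 60
python3 -m pendant '{"fingers":[0.8,0.8,0.8,0.8,0.8,0.8,0.8],"linear":[[0,-2,0],[0,-5,0],[0,-9,0],[0,-13,0],[0,-15,0],[0,-15,0],[0,-15,0]],"spin":[0,0,0,0,0,0,0]}' 60
python3 - <<'E'
from h import *
stat()
im,d,c=shot('wrist'); P=pts(d,c); h=P[:,:,2]
k=(h>.05)&(h<.068)&(im.max(2)<150)&(abs(P[:,:,0]-.48)<.12)&(abs(P[:,:,1]-.3)<.05)
n,l,st,ce=cv2.connectedComponentsWithStats(k.astype(np.uint8))
for i in range(1,n):
    if st[i,4]>600:
        q=P[l==i]; A=np.c_[q[:,:2]-q[:,:2].mean(0),np.ones(len(q))]; f=np.linalg.lstsq(A,q[:,2],rcond=None)[0]
        print('seated',ce[i].round(),st[i,4],rect(P,l==i),'z',(f[2]*1e3).round(1),'slopes',f[:2].round(4))
im,d,c=shot('top'); P=pts(d,c); h=P[:,:,2]
k=np.zeros(d.shape,bool);k[130:175,220:300]=1
kk=k&(h>.012)&(h<.03)&(im.max(2)<80); print('L1',kk.sum(),rect(P,kk))
go(580,150,220,0)
E
```

```text
time: 39.58
tool_pos: [0.4951, 0.301, 0.1132]
tcp_rot: [0.706, -0.706, 0.035, -0.035]
contact_force: [-0.2, 0.4, 0.4]
opening: 0.899
time: 40.17
tool_pos: [0.4956, 0.3013, 0.2649]
tcp_rot: [0.707, -0.705, 0.034, -0.037]
contact_force: [-0.2, -0.1, 0.8]
opening: 0.897
t 40.17 tcp [495.6 301.3 264.9] yaw 84.3 down [ 0.004  0.002 -1.   ] F [-0.2 -0.1  0.8] op 0.897 q [ 0.47  0.34  1.55  0.    1.24 -1.  ]
seated [256. 176.] 9531 [496.  301.2 157.3  62.1  -5.7] z 58.1 slopes [-0.0006 -0.0004]
L1 742 [689.5  85.8 154.5 116.7  89.8]
lin [ 10.05   4.2  -14.12] spin 1.471 q6 -1.0
```

```bash
python3 -m pendant '{"fingers":[0.8,0.8,0.8,0.8,0.8,0.8,0.8,0.8,0.8,0.8,0.8,0.8],"linear":[[0,0,-3],[2,0,-6],[4,0,-9],[7,2,-12],[10,4,-15],[13,6,-18],[16,7,-20],[17,7,-20],[17,7,-20],[17,7,-20],[17,7,-20],[17,7,-20]],"spin":[0.12,0.24,0.36,0.48,0.6,0.72,0.84,0.96,1.08,1.2,1.32,1.44]}' 60
python3 - <<'E'
from h import *
stat()
im,d,c=shot('wrist','w12.png'); P=pts(d,c); h=P[:,:,2]
k=(h>.015)&(h<.022)&(im.max(2)<120)
n,l,st,ce=cv2.connectedComponentsWithStats(k.astype(np.uint8))
for i in range(1,n):
    if st[i,4]>1200: print('dark',ce[i].round(),st[i,4],rect(P,l==i),np.median(h[l==i]).round(4))
go(663.5,87,71,-0.7)
E
```

```text
time: 41.27
tool_pos: [0.643, 0.0845, 0.1899]
tcp_rot: [-0.505, 0.508, -0.495, 0.493]
contact_force: [0.4, 0.7, -0.7]
opening: 0.903
t 41.27 tcp [643.   84.5 189.9] yaw 1.4 down [-0.006 -0.    -1.   ] F [ 0.4  0.7 -0.7] op 0.903 q [0.07 0.51 1.49 0.   1.16 0.04]
dark [284. 197.] 9257 [664.3  80.  140.   62.1  88.9] 0.0181
dark [401. 193.] 3352 [768.   78.3  88.1  40.2 -86.3] 0.0175
lin [-0.19 11.89  2.13] spin 0.032 q6 0.05
```

View pics/w12.png

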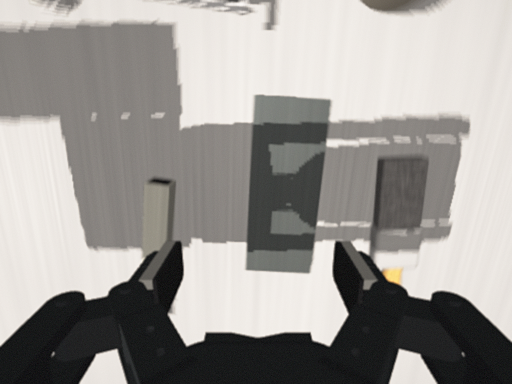

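The wrist view shows all of L1 at (289,183). Its sunlit +y end had fallen out of my mask, so it hasn't moved and the centre is about (664.5, 88.5).

```bash
python3 - <<'E'
from h import *
go(664.5,88.5,71,-1)
E
python3 -m pendant '{"fingers":[0.85,0.85,0.85,0.85,0.85],"linear":[[-0.4,0,1.9],[-0.4,2,1.9],[-0.4,4,1.9],[-0.4,5,1.9],[-0.4,5,1.9]],"spin":[0.04,0.04,0.04,0.04,0.04]}' 60
python3 - <<'E'
from h import *
stat(); go(664.5,88.5,72,-1)
E
```

```text
lin [-0.34 11.89  2.23] spin 0.037 q6 0.05
time: 41.73
tool_pos: [0.6601, 0.0895, 0.1384]
tcp_rot: [0.496, -0.501, 0.504, -0.5]
contact_force: [-1.1, -0.6, -0.6]
opening: 0.929
t 41.73 tcp [660.1  89.5 138.4] yaw -0.4 down [-0.009 -0.001 -1.   ] F [-1.1 -0.6 -0.6] op 0.929 q [ 0.07  0.58  1.49 -0.    1.08  0.08]
lin [0.09 6.64 0.5 ] spin 0.01 q6 0.08
```

```bash
python3 -m pendant '{"fingers":[0.85,0.85,0.85,0.85,0.85],"linear":[[0.1,2,0.1],[0.1,3.5,0.1],[0.1,3.5,0.1],[0.1,3.5,0.1],[0.1,3.5,0.1]],"spin":[0.01,0.01,0.01,0.01,0.01]}' 60
python3 - <<'E'
from h import *
stat(); go(664.5,88.5,72,-1)
E
```

```text
time: 42.15
tool_pos: [0.6645, 0.0887, 0.1089]
tcp_rot: [-0.496, 0.495, -0.504, 0.505]
contact_force: [0.1, 0.3, 1.0]
opening: 0.923
t 42.15 tcp [664.5  88.7 108.9] yaw -1.1 down [ 0.001  0.    -1.   ] F [0.1 0.3 1. ] op 0.923 q [ 0.07  0.61  1.51 -0.    1.01  0.09]
lin [ 0.02  3.69 -0.01] spin -0.001 q6 0.09
```

```bash
python3 -m pendant '{"fingers":[0.85,0.85,0.85,0.85,0.85,0.85],"linear":[[0,1.5,0],[0,2.5,0],[0,3.2,0],[0,3.6,0],[0,3.6,0],[0,3.6,0]],"spin":[0,0,0,0,0,0]}' 60
python3 -m pendant '{"fingers":[-1,-1,-1,-1,-1,-1],"linear":[[0,0,0],[0,0,0],[0,0,0],[0,0,0],[0,0,0],[0,0,0]],"spin":[0,0,0,0,0,0]}' 60
python3 -c "
from h import *
stat()"
python3 -m pendant '{"fingers":[-1,-1,-1,-1,-1,-1],"linear":[[0,-3,0],[0,-7,0],[0,-11,0],[0,-14,0],[0,-14,0],[0,-14,0]],"spin":[0,0,0,0,0,0]}' 60
python3 - <<'E'
from h import *
stat()
go(480,220,215,84.1)
E
```

```text
time: 42.65
tool_pos: [0.6641, 0.0887, 0.072]
tcp_rot: [0.495, -0.495, 0.505, -0.505]
contact_force: [0.2, -0.5, 0.1]
opening: 0.926
time: 43.15
tool_pos: [0.6648, 0.0887, 0.0731]
tcp_rot: [-0.496, 0.495, -0.504, 0.505]
contact_force: [-0.9, 0.3, 5.5]
opening: 0.706
t 43.15 tcp [664.8  88.7  73.1] yaw -1.1 down [ 0.002  0.    -1.   ] F [-0.9  0.3  5.5] op 0.706 q [0.07 0.66 1.54 0.   0.94 0.09]
time: 43.65
tool_pos: [0.6652, 0.0887, 0.2144]
tcp_rot: [-0.497, 0.494, -0.504, 0.506]
contact_force: [-0.5, -0.2, -1.2]
opening: 0.706
t 43.65 tcp [665.2  88.7 214.4] yaw -1.1 down [ 0.005  0.    -1.   ] F [-0.5 -0.2 -1.2] op 0.706 q [ 0.07  0.51  1.41 -0.    1.22  0.09]
lin [-12.77  -0.15 -18.76] spin -1.487 q6 0.09
```

```bash
python3 -m pendant '{"fingers":[-1,-1,-1,-1,-1,-1,-1,-1,-1,-1,-1,-1],"linear":[[0,0,-3],[0,0,-6],[0,0,-9],[-1,0,-12],[-2,0,-15],[-4,0,-18],[-6,0,-18.8],[-8,0,-18.8],[-10,0,-18.8],[-12.7,0,-18.8],[-12.7,0,-18.8],[-12.7,0,-18.8]],"spin":[-0.12,-0.24,-0.36,-0.48,-0.6,-0.72,-0.84,-0.96,-1.08,-1.2,-1.32,-1.44]}' 60
python3 - <<'E'
from h import *
stat()
go(506.8,410.6,165,84.1)
E
```

```text
time: 44.65
tool_pos: [0.477, 0.2202, 0.2096]
tcp_rot: [-0.705, 0.706, -0.051, 0.048]
contact_force: [-0.2, -0.5, -0.4]
opening: 0.71
t 44.65 tcp [477.  220.2 209.6] yaw 81.9 down [-0.004 -0.001 -1.   ] F [-0.2 -0.5 -0.4] op 0.71 q [ 0.35  0.33  1.74  0.    1.08 -1.08]
lin [ 0.29  4.42 19.28] spin -0.038 q6 -1.08
```

```bash
python3 -m pendant '{"fingers":[-1,-1,-1,-1,-1,-1,-1,-1,-1,-1,-1,-1],"linear":[[0,0,3],[0,0,6],[0,0,9],[0.1,0,12],[0.1,0,15],[0.1,0,18],[0.1,0,19.2],[0.1,2,19.2],[0.1,4,19.2],[0.1,4.5,19.2],[0.1,4.5,19.2],[0.1,4.5,19.2]],"spin":[-0.02,-0.02,-0.02,-0.02,-0.02,-0.02,-0.02,-0.02,-0.02,-0.02,-0.02,-0.02]}' 60
python3 - <<'E'
from h import *
stat()
held(506.8,410.6,-5.9)
E
```

```text
time: 45.65
tool_pos: [0.5076, 0.4079, 0.1659]
tcp_rot: [-0.705, 0.706, -0.047, 0.045]
contact_force: [-0.6, -0.4, -0.8]
opening: 0.706
t 45.65 tcp [507.6 407.9 165.9] yaw 82.5 down [-0.002 -0.002 -1.   ] F [-0.6 -0.4 -0.8] op 0.706 q [ 0.61  0.53  1.51 -0.    1.11 -0.83]
rect [458.  414.5  62.7  57.5  82.5] z 0.1111 width 61.1 centre [508.2 408. ] yaw -7.5 want-minus-have world [-1.4  2.6] yaw err 1.6
```

```bash
python3 -m pendant '{"fingers":[-1,-1,-1,-1,-1,-1],"linear":[[-0.1,0.5,0.1],[-0.15,1,0.2],[-0.15,1.5,0.2],[-0.15,1.5,0.2],[-0.15,1.5,0.2],[-0.15,1.5,0.2]],"spin":[-0.028,-0.028,-0.028,-0.028,-0.028,-0.028]}' 60
python3 - <<'E'
from h import *
stat()
held(506.8,410.6,-5.9)
E
```

```text
time: 46.2
tool_pos: [0.5071, 0.411, 0.1523]
tcp_rot: [0.706, -0.706, 0.036, -0.036]
contact_force: [0.3, -1.0, -2.0]
opening: 0.712
t 46.2 tcp [507.1 411.  152.3] yaw 84.1 down [ 0.  0. -1.] F [ 0.3 -1.  -2. ] op 0.712 q [ 0.62  0.55  1.52 -0.    1.08 -0.85]
rect [457.5 416.2  62.6  57.4  84. ] z 0.0974 width 61.1 centre [507.9 411. ] yaw -6.0 want-minus-have world [-1.1 -0.4] yaw err 0.1
```

```bash
python3 -m pendant '{"fingers":[-1,-1,-1,-1,-1,-1,-1,-1,-1,-1,-1],"linear":[[-0.1,0.3,0],[-0.1,0.6,0],[-0.1,1,0],[-0.1,1.5,0],[-0.1,2,0],[-0.1,2.4,0],[-0.1,2.8,0],[-0.1,3.2,0],[-0.1,3.5,0],[-0.1,3.8,0],[-0.1,3.8,0]],"spin":[0,0,0,0,0,0,0,0,0,0,0]}' 60
python3 -c "
from h import *
stat(); held(506.8,410.6,-5.9)"
```

```text
time: 47.17
tool_pos: [0.506, 0.4111, 0.1135]
tcp_rot: [-0.706, 0.706, -0.036, 0.036]
contact_force: [0.1, -0.4, -1.4]
opening: 0.707
t 47.17 tcp [506.  411.1 113.5] yaw 84.2 down [-0. -0. -1.] F [ 0.1 -0.4 -1.4] op 0.707 q [ 0.62  0.59  1.55  0.    1.   -0.85]
rect [456.3 416.4  62.5  57.6  84.2] z 0.0586 width 61.1 centre [506.7 411.3] yaw -5.8 want-minus-have world [ 0.1 -0.7] yaw err -0.1
```

```bash
python3 -m pendant '{"fingers":[-1,0.8,0.8,0.8,0.8,0.8],"linear":[[0,0.05,0],[0,0.05,0],[0,0.05,0],[0,0.05,0],[0,0.05,0],[0,0.05,0]],"spin":[0,0,0,0,0,0]}' 60
python3 -m pendant '{"fingers":[0.8,0.8,0.8,0.8,0.8,0.8,0.8,0.8],"linear":[[0,-2,0],[0,-5,0],[0,-9,0],[0,-13,0],[0,-17,-3],[0,-20,-6],[0,-20,-6],[0,-20,-6]],"spin":[0,0,0,0,0,0,0,0]}' 60
python3 - <<'E'
from h import *
stat()
im,d,c=shot('wrist','w13.png'); P=pts(d,c); h=P[:,:,2]
k=(h>.052)&(h<.064)&(im.max(2)<190)&(abs(P[:,:,0]-.5)<.12)&(abs(P[:,:,1]-.356)<.11)
n,l,st,ce=cv2.connectedComponentsWithStats(k.astype(np.uint8))
for i in range(1,n):
    if st[i,4]>600:
        q=P[l==i]; A=np.c_[q[:,:2]-q[:,:2].mean(0),np.ones(len(q))]; f=np.linalg.lstsq(A,q[:,2],rcond=None)[0]
        print('seated',ce[i].round(),st[i,4],rect(P,l==i),'z',(f[2]*1e3).round(1),'slopes',f[:2].round(4))
im,d,c=shot('side','s13.png'); P=pts(d,c); h=P[:,:,2]
k=(h>.17)&(h<.23)&(abs(P[:,:,0]-.6)<.04)&(abs(P[:,:,1]-.35)<.12)
print('bail',k.sum(),rect(P,k),P[k].mean(0))
im,d,c=shot('top','t13.png')
E
```

```text
time: 47.72
tool_pos: [0.5061, 0.4112, 0.1138]
tcp_rot: [0.706, -0.706, 0.036, -0.036]
contact_force: [-0.1, 0.4, 0.6]
opening: 0.901
time: 48.38
tool_pos: [0.5008, 0.3505, 0.3173]
tcp_rot: [0.707, -0.705, 0.035, -0.039]
contact_force: [0.8, 0.8, 0.6]
opening: 0.898
t 48.38 tcp [500.8 350.5 317.3] yaw 84.1 down [ 0.006  0.003 -1.   ] F [0.8 0.8 0.6] op 0.898 q [ 0.54  0.35  1.41 -0.    1.38 -0.93]
seated [214. 166.] 7186 [495.9 301.2 157.9  62.3  -5.8] z 58.1 slopes [-0.0009 -0.0015]
seated [309. 165.] 7217 [506.4 411.5 158.   62.5  -5.7] z 58.1 slopes [-0.0002  0.0016]
bail 146 [602.4 339.2 218.9  14.8  84. ] [0.59957642 0.3324098  0.20007778]
```

View pics/s13.png

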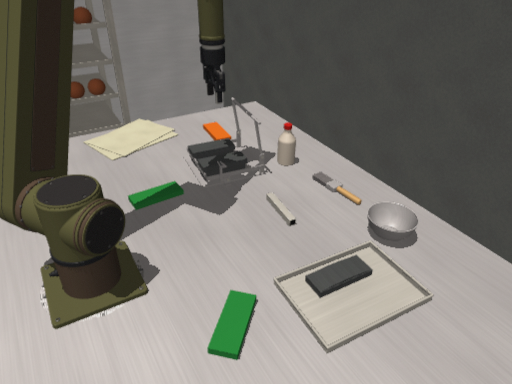

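View pics/t13.png

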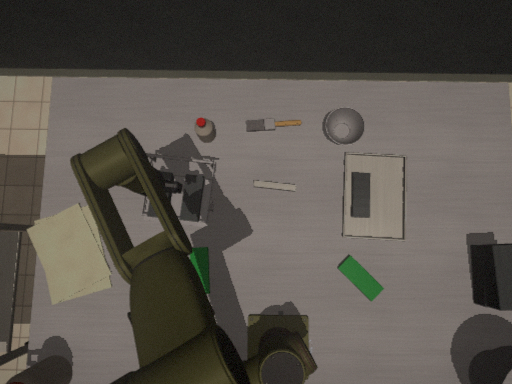

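Both lids are seated: faces at 58.1 mm, level, yaw −5.8°. The side view has lid 3 in the pan at (340,273) and the straightedge on the bench at (280,208). The top view agrees. For the bail, I'll take the bar at mid-length and lead it down along its arc.

```bash
python3 -m pendant '{"fingers":[-0.1,-0.1,-0.1,-0.1,-0.1,-0.1,-0.1,-0.1,-0.1,-0.1,-0.1,-0.1],"linear":[[1,-1,0],[2,-1,0],[3,-1,0],[4,-1,0],[5,-1,0],[6,-1,0.3],[7,-0.5,0.3],[8,0,0.4],[9,0.5,0.4],[10,1,0.5],[10,1,0.5],[10,1,0.5]],"spin":[0.12,0.24,0.36,0.48,0.6,0.72,0.84,0.96,1.08,1.2,1.32,1.44]}' 20
python3 - <<'E'
from h import *
stat(); go(601.7,345.6,290,-5.9)
E
```

```text
time: 49.53
tool_pos: [0.5996, 0.347, 0.299]
tcp_rot: [-0.504, 0.508, -0.495, 0.493]
contact_force: [-0.1, 0.7, -0.0]
opening: 0.45
t 49.53 tcp [599.6 347.  299. ] yaw 1.4 down [-0.006 -0.002 -1.   ] F [-0.1  0.7 -0. ] op 0.45 q [0.46 0.48 1.24 0.   1.43 0.44]
lin [0.15 0.9  0.21] spin 0.127 q6 0.44
```

```bash
python3 -m pendant '{"fingers":[-0.1,-0.1,-0.1,-0.1,-0.1,-0.1],"linear":[[0.1,0,0.1],[0.1,0.5,0.1],[0.1,1,0.1],[0.1,1,0.1],[0.1,1,0.1],[0.1,1,0.1]],"spin":[0.12,0.127,0.127,0.127,0.127,0.127]}' 20
python3 - <<'E'
from h import *
stat()
im,d,c=shot('wrist','w14.png'); P=pts(d,c); h=P[:,:,2]
k=(h>.19)&(h<.215)&(abs(P[:,:,0]-.6)<.03)&(P[:,:,1]>.36)&(P[:,:,1]<.45)
print(k.sum(),rect(P,k),P[k].mean(0))
go(601.7,345.6,257,-5.9)
E
```

```text
time: 50.03
tool_pos: [0.6006, 0.3455, 0.2928]
tcp_rot: [0.475, -0.476, 0.524, -0.523]
contact_force: [-0.5, 0.8, -0.4]
opening: 0.451
t 50.03 tcp [600.6 345.5 292.8] yaw -5.5 down [-0.001 -0.    -1.   ] F [-0.5  0.8 -0.4] op 0.451 q [0.46 0.48 1.25 0.   1.41 0.56]
3086 [608.8 403.1  87.3  11.3  83.7] [0.60848003 0.40676021 0.2071087 ]
lin [-0.02  3.63  0.09] spin 0.006 q6 0.56
```

View pics/w14.png

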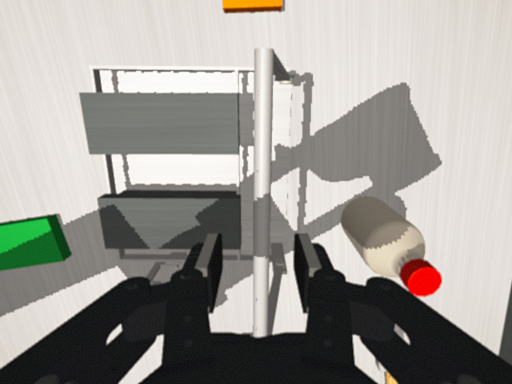

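The wrist view has the bar at (263,200) between the open pads, with the bottle clear at (400,250).

```bash
python3 -m pendant '{"fingers":[-0.1,-0.1,-0.1,-0.1,-0.1],"linear":[[0,1.5,0.1],[0,3,0.15],[0,3.6,0.15],[0,3.6,0.15],[0,3.6,0.15]],"spin":[0,0,0,0,0]}' 30
python3 -c "
from h import *
stat()"
python3 -m pendant '{"fingers":[-1,-1,-1,-1,-1,-1],"linear":[[0,0,0],[0,0,0],[0,0,0],[0,0,0],[0,0,0],[0,0,0]],"spin":[0,0,0,0,0,0]}' 30
python3 -c "
from h import *
stat()"
```

```text
time: 50.5
tool_pos: [0.6024, 0.3451, 0.2576]
tcp_rot: [0.475, -0.475, 0.524, -0.524]
contact_force: [-0.8, 0.1, 0.2]
opening: 0.453
t 50.5 tcp [602.4 345.1 257.6] yaw -5.6 down [-0. -0. -1.] F [-0.8  0.1  0.2] op 0.453 q [0.46 0.5  1.3  0.   1.34 0.56]
time: 51.0
tool_pos: [0.6027, 0.3454, 0.2587]
tcp_rot: [-0.476, 0.474, -0.524, 0.524]
contact_force: [-1.7, -0.2, 5.5]
opening: 0.105
t 51.0 tcp [602.7 345.4 258.7] yaw -5.6 down [ 0.002  0.001 -1.   ] F [-1.7 -0.2  5.5] op 0.105 q [0.46 0.5  1.3  0.   1.34 0.56]
```

```bash
python3 -m pendant '{"fingers":[-1,-1,-1,-1,-1,-1,-1,-1,-1,-1,-1],"linear":[[0,0.3,-1.4],[0,0.7,-2.7],[0,1.3,-4],[0,2,-5.2],[0,2.8,-6.3],[0,3.7,-7.4],[0,4.8,-8.3],[0,5.9,-9.2],[0,7.1,-9.9],[0,8.3,-10.5],[0,8.3,-10.5]],"spin":[0,0,0,0,0,0,0,0,0,0,0]}' 30
python3 -c "
from h import *
stat()"
```

```text
time: 51.92
tool_pos: [0.498, 0.3562, 0.1731]
tcp_rot: [0.476, -0.474, 0.524, -0.524]
contact_force: [2.3, 2.8, 1.3]
opening: 0.105
t 51.92 tcp [498.  356.2 173.1] yaw -5.6 down [ 0.001  0.001 -1.   ] F [2.3 2.8 1.3] op 0.105 q [0.55 0.48 1.59 0.   1.07 0.65]
```

```bash
python3 -m pendant '{"fingers":[-1,-1,-1,-1,-1,-1,-1,-1,-1,-1],"linear":[[0,1.3,-0.5],[0,2.7,-0.8],[0,4,-1],[0,4.7,-1.1],[0,5.4,-1.1],[0,5.6,-1.1],[0,5.8,-1.1],[0,5.9,-1.1],[0,5.9,-1.1],[0,5.9,-1.1]],"spin":[0,0,0,0,0,0,0,0,0,0]}' 30
python3 -c "
from h import *
stat()"
```

```text
time: 52.75
tool_pos: [0.4871, 0.3573, 0.116]
tcp_rot: [0.475, -0.474, 0.524, -0.524]
contact_force: [-1.5, 3.8, 1.7]
opening: 0.099
t 52.75 tcp [487.1 357.3 116. ] yaw -5.6 down [ 0.     0.001 -1.   ] F [-1.5  3.8  1.7] op 0.099 q [0.56 0.54 1.67 0.   0.94 0.66]
```

```bash
python3 - <<'E'
from h import *
im,d,c=shot('wrist','w15.png'); P=pts(d,c); h=P[:,:,2]
q=P-[.501,.356,0]; s=q[:,:,0]*.9947-q[:,:,1]*.1028; v=q[:,:,0]*.1028+q[:,:,1]*.9947
for lo,hi in((.03,.06),(.06,.1),(-.1,-.05)):
    k=(v>lo)&(v<hi)&(s>-.03)&(s<.0)&(h>.062)&(h<.12); print(lo,k.sum(),rect(P,k) if k.sum()>5 else '',np.percentile(h[k],[5,50,95]) if k.sum() else '')
cv2.imwrite('pics/w15.png',im[:,:,::-1])
E
```

```text
0.03 1609 [491.3 402.3  30.    9.8  83.8] [0.06606512 0.0687379  0.07008735]
0.06 3099 [499.4 436.6  40.1  19.4  83.6] [0.06579196 0.06874091 0.07019897]
-0.1 0
```

View pics/w15.png

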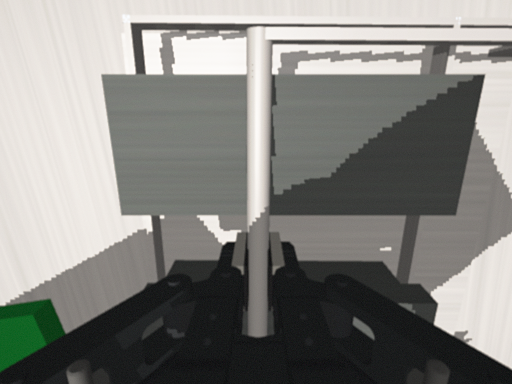

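Wrist view: the bar is level over the lids at (258,150), with its top at 70 mm, so the angle is about 0. I'll ease the fingers open a little to see whether the catch holds.

```bash
python3 -m pendant '{"fingers":[-1,-1,-1,-0.6,-0.6,-0.6,-0.6],"linear":[[0,0.3,0],[0,0.4,0],[0,0.4,0],[0,0.4,0],[0,0.4,0],[0,0.4,0],[0,0.4,0]],"spin":[0,0,0,0,0,0,0]}' 60
python3 - <<'E'
from h import *
stat()
im,d,c=shot('wrist'); P=pts(d,c); h=P[:,:,2]
q=P-[.501,.356,0]; s=q[:,:,0]*.9947-q[:,:,1]*.1028; v=q[:,:,0]*.1028+q[:,:,1]*.9947
k=(v>.03)&(v<.06)&(s>-.04)&(s<.04)&(h>.062)&(h<.16); print(k.sum(),rect(P,k),np.percentile(h[k],[5,50,95]))
E
```

```text
time: 53.38
tool_pos: [0.4867, 0.3558, 0.111]
tcp_rot: [-0.474, 0.476, -0.524, 0.524]
contact_force: [-0.3, -0.4, 0.3]
opening: 0.196
t 53.38 tcp [486.7 355.8 111. ] yaw -5.6 down [-0.001 -0.001 -1.   ] F [-0.3 -0.4  0.3] op 0.196 q [ 0.56  0.54  1.67 -0.    0.93  0.66]
1819 [491.2 402.3  30.    9.8  83.7] [0.06799796 0.07059977 0.07196124]
```

The bar holds with the fingers off it. It rose only about 1.9 mm, from the stop back to the catch. Next I retreat straight up and check everything.

```bash
python3 -m pendant '{"fingers":[-0.4,-0.4,-0.4,-0.4,-0.4,-0.4,-0.4,-0.4,-0.4,-0.4],"linear":[[0,-1,0],[0,-3,0],[0,-6,0],[0,-10,0],[0,-14,0],[0,-18,0],[4,-22,0],[8,-25,0],[8,-25,0],[8,-25,0]],"spin":[0,0,0,0,0,0,0,0,0,0]}'
python3 - <<'E'
from h import *
stat()
im,d,c=shot('wrist','w16.png'); P=pts(d,c); h=P[:,:,2]
q=P-[.501,.356,0]; s=q[:,:,0]*.9947-q[:,:,1]*.1028; v=q[:,:,0]*.1028+q[:,:,1]*.9947
k=(v>-.02)&(v<.02)&(s>-.04)&(s<.02)&(h>.05)&(h<.25); print('bar',k.sum(),rect(P,k),np.percentile(h[k],[5,50,95]))
for nm,lo,hi in(('R',-.083,-.025),('L',.025,.083)):
    k=(v>lo)&(v<hi)&(abs(s)<.075)&((s<-.03)|(s>0))&(h>.03)&(h<.09); print('lid',nm,k.sum(),np.percentile(h[k],[5,50,95]).round(4))
im,d,c=shot('top'); P=pts(d,c); h=P[:,:,2]
K=np.zeros(d.shape,bool);K[155:237,345:402]=1
k=K&(im.max(2)<85)&(h>.01); print('pan lid',rect(P,k),np.percentile(h[k],[5,50,95]).round(4))
K[:]=0;K[170:200,245:302]=1; k=K&(h>.012)&(h<.04)&(im.max(2)>100); print('edge',rect(P,k),np.median(h[k]))
shot('side','s16.png')
E
```

```text
time: 54.27
tool_pos: [0.4798, 0.2743, 0.3667]
tcp_rot: [-0.476, 0.472, -0.523, 0.526]
contact_force: [0.3, 0.1, 1.3]
opening: 0.302
t 54.27 tcp [479.8 274.3 366.7] yaw -5.8 down [ 0.007  0.001 -1.   ] F [0.3 0.1 1.3] op 0.302 q [ 0.44  0.23  1.46 -0.    1.45  0.54]
bar 289 [486.3 357.2  39.2   9.7  83.8] [0.06694175 0.0704049  0.07210987]
lid R 4198 [0.0569 0.0581 0.0594]
lid L 5453 [0.0566 0.0581 0.0595]
pan lid [ 475.8 -204.1  545.6  208.8  -44.4] [0.0167 0.0236 0.0288]
edge [546.   14.7 149.8  23.   84. ] 0.021850622789502915
```

View pics/w16.png

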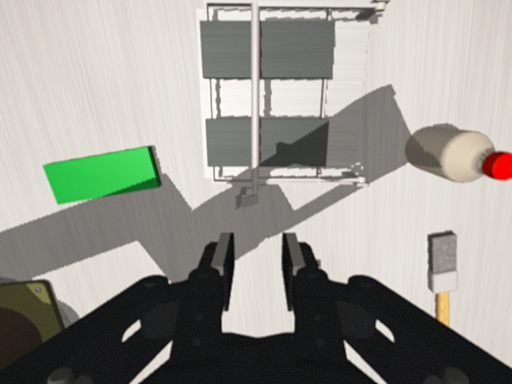

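View pics/s16.png

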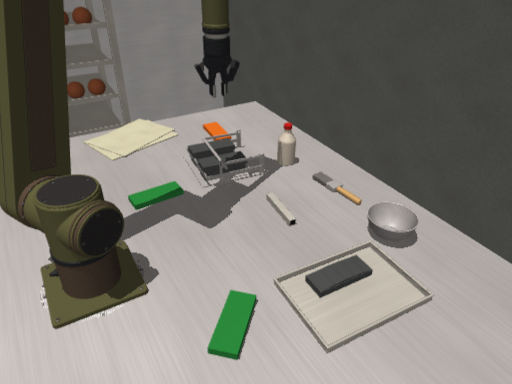

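The wrist view shows the bail bar flat across both lids at (255,100) with its end in the catch at (248,197). The side view shows lid 3 in the pan at (340,273), the straightedge on the bench at (280,208), and the bystanders untouched. I'm handing in.

```bash
python3 -c "
from plant import workorder
print(workorder.close_job())"
```

```text
the job is handed in; nothing more can be done
None
```

The job is done and handed in at about 54 s on the robot's clock.

**Finding the bulged lid:** three dark lids were on the bench, and I tested each with the straightedge, pressing both ends. The two that started on the tin side, near (442, 94) and (664, 88) mm, stayed level with the straightedge top at about 40 mm. The one near (440, −93) mm rocked: its top sat at about 45.6 mm, and each press lifted the far end to 49–51 mm.

**Placing:** the two flat lids are on the tins and the bulged one is in the pan. The straightedge is back on the bench and the bail is closed. I gripped the bail's bar and led it down along its arc rather than pressing it from above.

**Last checks:**
- Both lid faces are level at 58.1 mm, which is fully seated, and within 1 mm and 0.3° of the tins.
- With the gripper withdrawn, the bar stays down with its top at about 70–72 mm. The last picture shows its end in the catch.
- The bottle, bowl and brush look untouched, and the robot touches nothing.

**Checks that disagreed:** three measurements gave bad numbers, and I went by other views.
- **Straightedge tilt:** my first tilt fit from the side camera read ±1.3° on the first flat lid. The wrist camera showed that lid flat.
- **Second lid's position:** two position fits for this lid were thrown off by light and shadow. The picture showed it had not moved.
- **Lid in the pan:** the final outline measurement in the pan was spoiled by other dark pixels. That placing rests on the release position and the side picture.

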